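Put the microscope accessories back in their foam nests

TASK

Tidy the bench after the microscopy class: stand each of the four loose accessories in the middle of the bench (the round specimen jar, the eyepiece, the square staining jar and the slide box) in the foam nest whose recess is cut to its shape and size, upright, square with the recess and resting flat on its floor. Set them down gently rather than dropping them, and leave the petri dish and the marker pen where they lie.

Things in the scene. Friction and masses are not known exactly. Their poses are not given: they have to be found in the camera images.
- jar_mid (a point): Round specimen jar, amber glass with a white lid, standing upright: a plain cylinder 54 mm in diameter and 62 mm tall, about 0.16 kg. The point is its centre, 31 mm above its underside; z up its axis. Grip it a little above mid-height (about 38 mm up). Belongs in nest_jar.
- eyepiece_mid (a point): Microscope eyepiece, standing upright: black cylinder 34 mm in diameter from the underside up to 44 mm, then a steel barrel 24 mm in diameter up to the top at 60 mm; about 0.09 kg. The point is its centre, 30 mm above its underside; z up its axis. Belongs in nest_eyepiece.
- stainjar_mid (a point): Square staining jar, greenish glass with a black lid, standing upright: 46 x 46 mm in plan, 60 mm tall, about 0.17 kg. The point is its centre, 30 mm above its underside; x and y are square to its sides, z up. Grip it across two sides a little above mid-height (about 36 mm up). Belongs in nest_stainjar, any of the four ways round.
- slidebox_mid (a point): Grey plastic box for microscope slides with a plain paper label on top (its lid does not open): 84 mm long (its x), 36 mm wide (its y), 42 mm tall, about 0.13 kg. The point is its centre, 21 mm above its underside; z up. To keep the fingers off the foam grip it across its width in the upper part, about 28 mm above its underside. Belongs in nest_slidebox, either way round.
- nest_jar: Fixed flat pad of mint-green foam, 10 mm thick, 94 x 94 mm, with a round recess 70 mm in diameter, 6 mm deep (its dark floor lies 4 mm above the bench), leaving 8 mm free all round. Origin: centre of the pad's underside, on the bench, under the recess's centre; z up; x and y along the pad's sides. The larger of the two round recesses.
- nest_eyepiece: Fixed flat pad of mint-green foam, 10 mm thick, 76 x 76 mm, with a round recess 50 mm in diameter, 6 mm deep (its dark floor lies 4 mm above the bench), leaving 8 mm free all round. Origin: centre of the pad's underside, on the bench, under the recess's centre; z up; x and y along the pad's sides. The smaller of the two round recesses.
- nest_stainjar: Fixed flat pad of mint-green foam, 10 mm thick, 88 x 88 mm, with a square recess 62 x 62 mm, 6 mm deep (its dark floor lies 4 mm above the bench), leaving 8 mm free all round. Origin: centre of the pad's underside, on the bench, under the recess's centre; z up; x and y along the sides of pad and recess.
- nest_slidebox: Fixed flat pad of mint-green foam, 10 mm thick, 126 mm (its x) by 78 mm (its y), with an oblong recess 100 mm along x by 52 mm along y, 6 mm deep (its dark floor lies 4 mm above the bench), leaving 8 mm free all round. Origin: centre of the pad's underside, on the bench, under the recess's centre; z up; x and y along the sides of pad and recess.
- dish: Bystander, loose: covered round petri dish with white plaster, 90 mm in diameter, 15 mm high, lying beyond the nests. Origin: centre of its underside. Not to be moved.
- marker: Bystander, loose: white marker pen with a red cap, 135 mm long (its x), 15 mm thick, lying beyond the nests. Origin: centre of its underside. Not to be moved.
There are look-alikes about, which are no part of the job. Leave any purple look-alike of the nest_slidebox alone.

How it is judged:
By the outcome, as a careful person would: the job done as asked, in the order asked, and still so for the second after the job is handed in, with the robot touching nothing.
It also fails if it takes over 112 s, if anything falls off the work surface, if the arm or the gripper's body presses on something with over 40 N, if the wrist force passes 120 N, or if a joint passes its speed limit or range.

ROBOT

A 7-joint arm with a two-finger parallel gripper is mounted at the origin on the work surface. World frame = base frame: x ahead of the robot, y to its left, z up, the work surface at z = 0. Lengths are in mm, angles in rad, forces in N, time in s.
With the tool pointing down it reaches from about 425 to 875 mm from the base axis. Payload 9.9 kg.
Tool frame: the origin (TCP) lies at the very end of the fingers, on their centre line; the grasp point (between the pads) lies 19 mm behind it (ctrl.grip_depth is the distance from the TCP to the grasp point, in mm); z points along the fingers, y is the direction in which the jaws open and shut (so a half turn about z gives the same grasp; the last joint's range is limited). The gripper opens to 85 mm and grips with 20 to 120 N. Pads are 22 mm wide; open, the fingers measure 114 mm over their backs; the gripper's body (76 mm by 85 mm) begins 54 mm behind the grasp point. The pads swing forward as they close: fully open they stand 13 mm farther back than shut.
Start: joints at [1.237, 0.576, 0.025, 1.437, -0.015, 1.129, -0.057], TCP at [166.871, -654.051, 231.289] pointing down, gripper open.
Joint ranges: [-2.76, 2.76], [-0.34, 2.15], [-1.52, 1.57], [0.19, 2.46], [-1.09, 4.23], [0.17, 1.99], [-2.82, 2.82]. Speed limits (rad/s): [2.22, 2.22, 3.01, 3.01, 3.14, 3.14, 3.14].

INTERFACE

Orientations are given as [roll, pitch, yaw] about the fixed x, y, z axes, in that order (R = Rz(yaw) Ry(pitch) Rx(roll)).
In Python, from workcell import ctrl, eyes gives the robot as it stands.
- The arm moves only by the shell command python3 -m inch 'ROWS' [OPENING] [FORCE]. ROWS is JSON, a list of rows, each a list of 4 numbers: the shift along the tool's x, y, z in m, then the turn about the tool's z in rad. In form: [[dx, dy, dz, turn], ...]. A call has 1 to 5 rows; each row shifts and turns the commanded pose from where the row before left it, along the tool's axes as they then stand; what a row does not reach is not made up. A row lasts 1/8 s, in which the tool goes at most 62.5 mm and 10.7 degrees, less where a joint would pass 70% of its speed; a pose out of reach is approached as far as the arm can. A call is refused whole if a number of a shift passes 0.0625 or a number of a turn 0.188, either way. A call with a gripper value outside its range is refused whole. OPENING is the gripper's target within -1 to 1 (shut at 1, half-way at 0, fully open at -1), set as the call begins (- or left out, the last holds). The fingers move at their own pace and stop on an object; FORCE is the grip in N (left out, the last holds). Time passes only in rows, so rows that do not move let the fingers close. It gives the time, the measured TCP pose, the force and the opening at its end, in the units of the state.
- ctrl.state(): the state, without advancing time (a new reading comes with each control period).
- eyes.grab_frame(name): name is "scene" or "top"; returns a dict with "img" (420x560x3 uint8, red, green, blue), "mtx" (3x3 intrinsics, pixels), "view" (4x4, takes a point from world to camera coordinates). Camera axes: x right, y down, z forward; pixel columns grow to the right and rows downward; lengths in mm; the calibration is good to about 2 mm. A picture is of the moment at which its call begins. There is no depth.
- ctrl.sign_off(): hands the job in, once; it reports no verdict.
The state is a dict: "time": time; "qpos": joint angles; "joint_velocities": joint speeds; "tau": joint torques, N m; "ee_pos": TCP position; "tool_rot": TCP orientation; "contact_force": force on the tool from outside, world axes, zero at the start; "torque": the same for the moment, N m; "gripper_width": opening from 0.0 (shut) to 1.0 (fully open).
Only numpy, scipy, OpenCV 4.12 (cv2) and the standard library are available. Lean on these libraries where they do the work, as an engineer would, in place of code of your own. Each camera call takes 0.05 s, during which the arm holds its last target.

## Working session

There is one attempt and no reset: what is moved stays moved. The work goes in short steps, Python scripts to look and compute and a shell command to move; the robot and the scene stay as the last step left them, time stands still between calls to the robot, and variables do not carry over. Pictures are saved under pics/ and viewed, and the job is handed in when it is done.

```bash
ls; mkdir -p pics; python3 - <<'E'
from workcell import ctrl, eyes
import cv2,numpy as np
s=ctrl.state();print(s)
for n in("scene","top"):
    f=eyes.grab_frame(n);print(n,f["mtx"].round(1).tolist(),f["view"].round(3).tolist())
    cv2.imwrite(f"pics/{n}0.png",f["img"][:,:,::-1])
E
```

```text
pics
{'time': 0.0, 'qpos': array([ 1.23719706,  0.57653822,  0.02484059,  1.4379394 , -0.01501413,
        1.12903885, -0.0564515 ]), 'joint_velocities': array([ 1.23886551e-03, -2.70232074e-04,  7.81950043e-04, -1.70465998e-03,
       -3.64048998e-04, -1.91261026e-03,  7.96773247e-05]), 'tau': array([ 1.75618487e-03, -7.65750003e+01,  2.25145563e+00, -2.85962284e+01,
        1.51556282e-02,  1.29464763e-02,  1.04156854e-05]), 'ee_pos': array([ 166.7564879 , -653.57709345,  230.42742216]), 'tool_rot': array([-3.13985496e+00,  7.68947164e-05,  2.49878399e-01]), 'contact_force': array([0.29368262, 0.54502734, 0.99321194]), 'torque': array([-0.06040637, -0.0106886 ,  0.03632341]), 'gripper_width': 0.9998348068963597}
scene [[483.1, 0.0, 284.1], [0.0, 483.1, 204.8], [0.0, 0.0, 1.0]] [[-0.407, 0.914, 0.013, 265.588], [0.667, 0.307, -0.679, -303.367], [-0.625, -0.267, -0.734, 1760.977], [0.0, 0.0, 0.0, 1.0]]
top [[473.0, 0.0, 278.2], [0.0, 473.0, 216.3], [0.0, 0.0, 1.0]] [[0.024, -1.0, 0.009, -87.97], [-0.986, -0.025, -0.166, 554.227], [0.167, -0.004, -0.986, 1555.375], [0.0, 0.0, 0.0, 1.0]]
```

View pics/scene0.png

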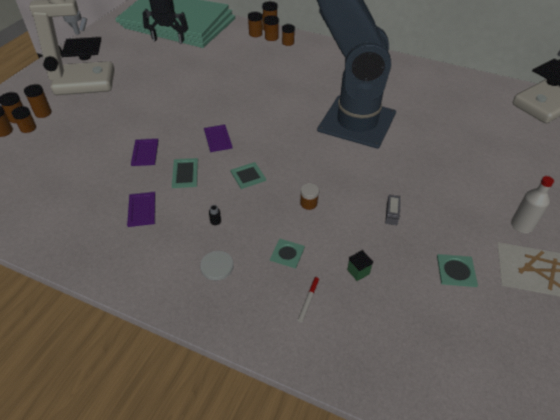

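View pics/top0.png

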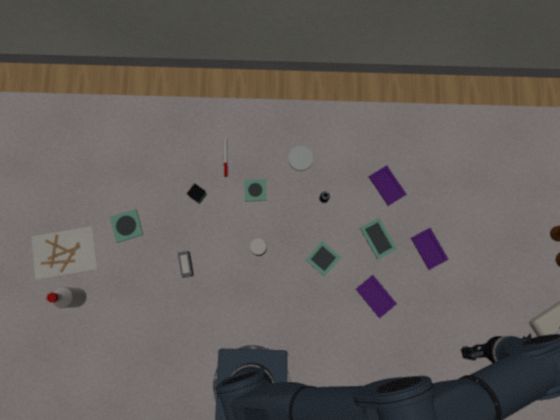

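```bash
cat > h.py <<'E'
import numpy as np,cv2
from workcell import ctrl,eyes
def ray(f,u,v,z):
    V=f["view"];R=V[:3,:3];t=V[:3,3]
    d=R.T@np.linalg.solve(f["mtx"],[u,v,1.]);c=-R.T@t
    return c+d*(z-c[2])/d[2]
def proj(f,p):
    q=f["view"]@np.append(p,1.);q=f["mtx"]@q[:3];return q[:2]/q[2]
def crop(f,u0,v0,w,h,k,name):
    im=f["img"][v0:v0+h,u0:u0+w,::-1].astype(float)
    im=np.clip(im*1.6,0,255).astype(np.uint8)
    cv2.imwrite("pics/"+name,cv2.resize(im,None,fx=k,fy=k,interpolation=cv2.INTER_CUBIC))
E
python3 - <<'E'
from h import *
f=eyes.grab_frame("top");np.save("top0.npy",f,allow_pickle=True)
crop(f,100,150,200,140,4,"tl.png");crop(f,240,150,200,150,4,"tr.png")
g=eyes.grab_frame("scene");np.save("scene0.npy",g,allow_pickle=True)
crop(g,120,120,200,150,4,"sl.png");crop(g,270,170,200,150,4,"sr.png")
E
```

```text
(no output)
```

View pics/tl.png

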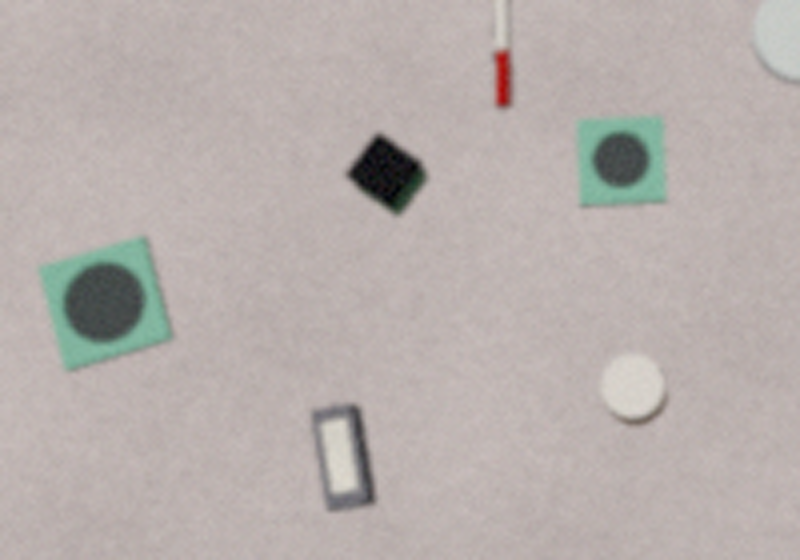

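View pics/tr.png

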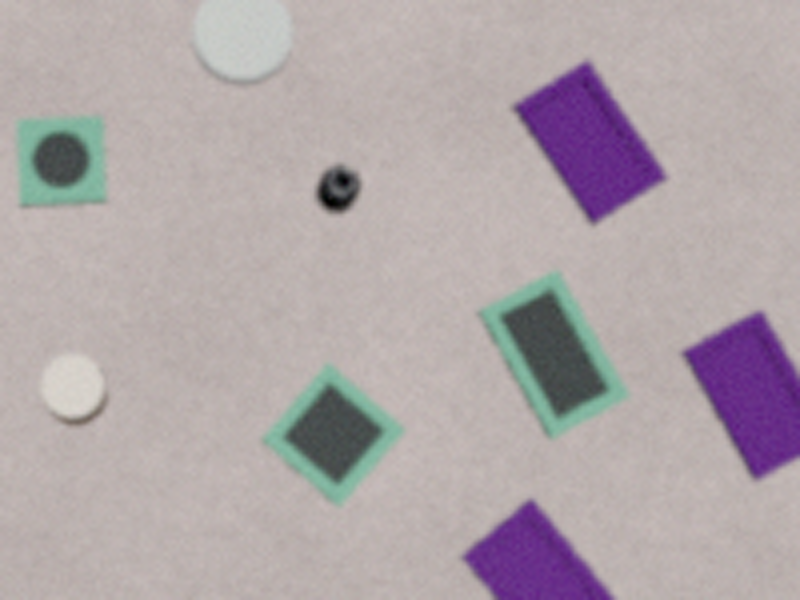

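View pics/sl.png

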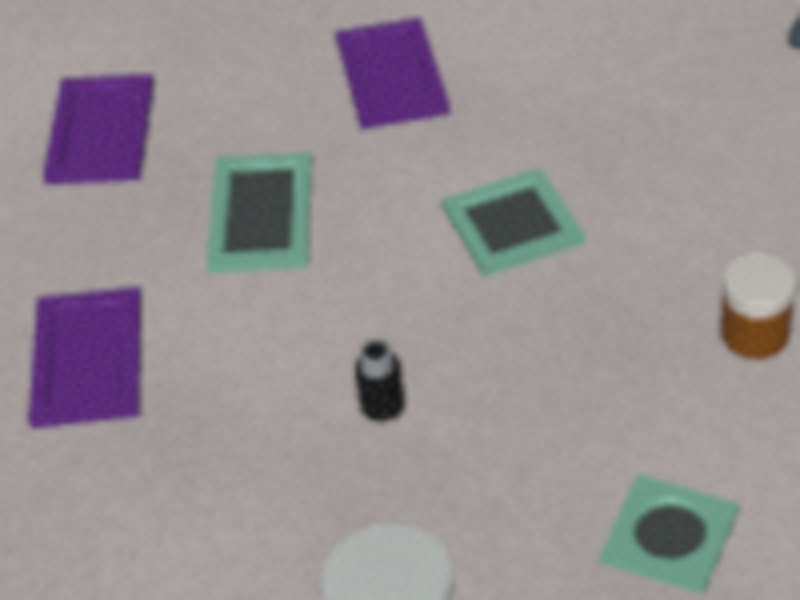

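View pics/sr.png

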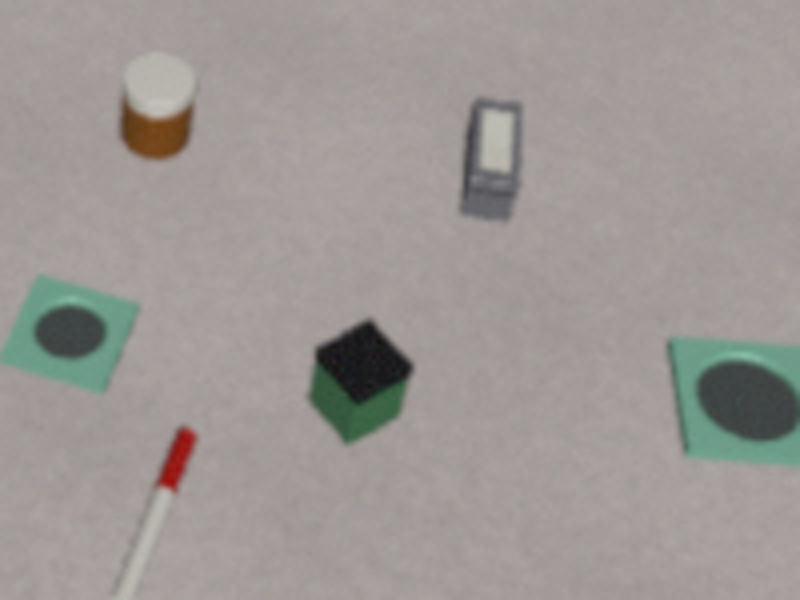

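```bash
cat > m.py <<'E'
from h import *
T=np.load("top0.npy",allow_pickle=True).item();S=np.load("scene0.npy",allow_pickle=True).item()
O={"tl":(T,100,150),"tr":(T,240,150),"sl":(S,120,120),"sr":(S,270,170)}
def P(c,p,z):
    f,u,v=O[c];return ray(f,u+(p[0]+.5)/4-.5,v+(p[1]+.5)/4-.5,z)[:2]
def quad(n,c,ps,z):
    q=np.array([P(c,p,z) for p in ps]);d=np.roll(q,-1,0)-q
    print(n,c,"ctr",q.mean(0).round(1),"sides",np.hypot(*d.T).round(),"ang",np.degrees(np.arctan2(d[:,1],d[:,0])).round(1))
quad("nestjar","tl",[(40,268),(146,237),(172,338),(68,370)],10)
quad("nesteye","tl",[(578,121),(662,117),(666,202),(580,207)],10)
quad("nesteye","sl",[(641,477),(738,507),(704,590),(600,563)],10)
quad("neststain","tr",[(264,438),(328,366),(403,431),(339,504)],10)
quad("neststain","sl",[(443,205),(541,170),(584,241),(487,272)],10)
quad("nestslide","tr",[(479,312),(557,272),(629,394),(552,437)],10)
quad("nestslide","sl",[(218,155),(313,153),(309,266),(208,271)],10)
quad("stain","sr",[(370,320),(413,367),(359,403),(316,353)],60)
quad("stain","tl",[(380,134),(421,167),(389,208),(347,173)],60)
quad("slide","tl",[(312,411),(356,405),(369,500),(326,508)],42)
quad("slide","sr",[(476,100),(522,102),(518,183),(470,180)],42)
quad("label","tl",[(320,420),(350,416),(359,490),(331,495)],42)
quad("label","sr",[(484,109),(515,110),(511,172),(479,170)],42)
for n,c,p,z in [("jar","tl",(633,385),62),("jar","sl",(760,277),62),("eye","tr",(344,179),60),("eye","sl",(375,350),60),("recjar","tl",(104,302),4),("receye","tl",(621,159),4),("receye","sl",(671,531),4),("recjar","sr",(749,400),4)]:
    print(n,c,P(c,p,z).round(1))
E
python3 m.py
```

```text
nestjar tl ctr [517.7 448.2] sides [94. 92. 92. 93.] ang [ -71.7 -161.8  108.9   19.6]
nesteye tl ctr [653.7   9. ] sides [74. 76. 75. 77.] ang [ -85.7 -175.8   94.9    3.3]
nesteye sl ctr [659.5  12.4] sides [73. 75. 74. 80.] ang [  93.     4.6  -83.1 -176.1]
neststain tr ctr [ 421.  -230.9] sides [83. 84. 83. 84.] ang [ -40.6 -130.   139.4   49.8]
neststain sl ctr [ 426.1 -227.6] sides [88. 91. 83. 86.] ang [ 143.1   48.3  -40.5 -128.1]
nestslide tr ctr [ 495.6 -420.5] sides [ 77. 121.  77. 123.] ang [ -61.6 -149.9  120.    30.2]
nestslide sl ctr [ 498.7 -417.1] sides [ 78. 133.  78. 136.] ang [ 116.7   29.6  -61.2 -150.5]
stain sr ctr [634.8 210.4] sides [45. 48. 46. 47.] ang [  56.   -29.1 -124.7  149.6]
stain tl ctr [629.6 206.9] sides [46. 44. 47. 43.] ang [-127.5  145.    51.7  -37. ]
slide tl ctr [389.4 233.4] sides [37. 80. 36. 82.] ang [ -80.8 -169.1  101.9   11.5]
slide sr ctr [389.1 235.7] sides [34. 83. 34. 82.] ang [ 111.2   12.7  -70.2 -167.4]
label tl ctr [390. 234.] sides [25. 62. 23. 63.] ang [ -80.9 -169.9  101.5   11.6]
label sr ctr [388.2 236. ] sides [23. 64. 23. 63.] ang [ 112.1   12.3  -70.2 -167.8]
jar tl [452.6  -9.1]
jar sl [450.7  -8. ]
eye tr [ 633.5 -233. ]
eye sl [ 632.6 -231.8]
recjar tl [519.3 452.4]
receye tl [657.4   9.8]
receye sl [653.3  10. ]
recjar sr [515.2 453.3]
```

```bash
cat > fit.py <<'E'
from h import *
from scipy.optimize import minimize
K=8
def box(hx,hy,h):return [np.array([[a*hx,b*hy,z] for a in(-1,1) for b in(-1,1) for z in(0,h)])]
def cyl(r,z0,z1):
    t=np.linspace(0,2*np.pi,48,endpoint=False);return np.array([[r*np.cos(a),r*np.sin(a),z] for a in t for z in(z0,z1)])
M={"jar":[cyl(27,0,62)],"eye":[cyl(17,0,44),cyl(12,44,60)],"stain":box(23,23,60),"slide":box(42,18,42),
 "njar":box(47,47,10),"neye":box(38,38,10),"nstain":box(44,44,10),"nslide":box(63,39,10)}
def fit(f,n,g,z0=0,R=90,verbose=0):
    im=cv2.GaussianBlur(f["img"].astype(np.float32),(0,0),.6)
    c=proj(f,[g[0],g[1],z0+20]);w=32 if n[0]!="n" else 36
    u0,v0=int(c[0])-w,int(c[1])-w
    p=im[v0:v0+2*w,u0:u0+2*w];bg=np.median(p.reshape(-1,3),0)
    d=np.linalg.norm(p-bg,axis=2)
    # big image; pixel centre (u) -> (u-u0+.5)*K-.5
    D=cv2.resize(d,None,fx=K,fy=K,interpolation=cv2.INTER_LINEAR)
    def hullmask(q):
        m=np.zeros(D.shape,np.uint8);cs,sn=np.cos(q[2]),np.sin(q[2])
        for part in M[n]:
            W=np.c_[q[0]+cs*part[:,0]-sn*part[:,1],q[1]+sn*part[:,0]+cs*part[:,1],part[:,2]+z0]
            uv=np.array([proj(f,x) for x in W]);uv=(uv-[u0,v0]+.5)*K-.5
            h=cv2.convexHull((uv*16).round().astype(np.int32));cv2.fillConvexPoly(m,h,255,shift=4)
        return m>0
    m0=hullmask(g); inn=np.median(D[m0]);th=12+0*inn
    B=(D>th).astype(np.uint8)
    B=cv2.morphologyEx(B,cv2.MORPH_CLOSE,np.ones((9,9)))
    nl,L,st,_=cv2.connectedComponentsWithStats(B)
    l=np.bincount(L[m0&(B>0)]).argmax();B=(L==l).astype(np.uint8)
    cn,_=cv2.findContours(B,cv2.RETR_EXTERNAL,cv2.CHAIN_APPROX_NONE);B[:]=0;cv2.drawContours(B,cn,-1,1,-1);B=B>0
    def cost(q):
        m=hullmask(q);return 1-(m&B).sum()/max(1,(m|B).sum())
    best=None
    for s in(0,.12,-.12):
        q=np.array(g,float);q[2]+=s
        r=minimize(cost,q,method="Nelder-Mead",options=dict(initial_simplex=[q,q+[6,0,0],q+[0,6,0],q+[0,0,.15]],xatol=.02,fatol=1e-5))
        if best is None or r.fun<best.fun:best=r
    return best.x,1-best.fun
E
cat > runfit.py <<'E'
from fit import *
T=np.load("top0.npy",allow_pickle=True).item();S=np.load("scene0.npy",allow_pickle=True).item()
r=np.radians
G={"jar":(452,-8,0),"eye":(633,-232,0),"stain":(632,209,r(55)),"slide":(389,234.5,r(11.5)),
"njar":(517,451,r(19)),"neye":(656,10,r(4)),"nstain":(424,-229,r(49)),"nslide":(497,-419,r(30))}
for n,g in G.items():
    for c,f in(("top",T),("scene",S)):
        q,i=fit(f,n,g);print(n,c,q[:2].round(1),np.degrees(q[2]).round(1),"IoU",round(i,3))
E
time python3 runfit.py
```

```text
jar top [449.8  -9.1] -5.4 IoU 0.88
jar scene [454.9  -7.8] -0.7 IoU 0.907
eye top [ 633.  -233.5] -2.5 IoU 0.731
eye scene [ 636.  -230.3] 5.3 IoU 0.808
stain top [632.9 209. ] 68.5 IoU 0.821
stain scene [630.3 209. ] 51.9 IoU 0.901
slide top [390.4 235.7] 12.2 IoU 0.84
slide scene [388.8 234.8] 17.2 IoU 0.898
njar top [517.  449.6] 18.1 IoU 0.922
njar scene [517.5 451.6] 19.8 IoU 0.954
neye top [654.7   9.1] 2.9 IoU 0.925
neye scene [656.5  10.4] 3.6 IoU 0.953
nstain top [ 421.  -230.3] 50.4 IoU 0.962
nstain scene [ 422.1 -231.8] 51.0 IoU 0.961
nslide top [ 494.9 -419.4] 29.2 IoU 0.942
nslide scene [ 495.8 -420.4] 28.4 IoU 0.949
real	0m9.137s
user	0m8.793s
sys	0m0.385s
```

```bash
sed -i 's/th=12+0\*inn/th=min(.5*inn,40)/' fit.py; python3 runfit.py
```

```text
jar top [449.3  -9.6] 14.7 IoU 0.888
jar scene [455.   -7.6] -3.8 IoU 0.905
eye top [ 632.3 -231.5] -0.3 IoU 0.941
eye scene [ 633.3 -231.1] -2.8 IoU 0.947
stain top [632.3 209. ] 57.0 IoU 0.948
stain scene [630.1 209. ] 56.4 IoU 0.966
slide top [389.6 234.2] 11.9 IoU 0.897
slide scene [388.6 234.6] 14.7 IoU 0.955
njar top [517.5 448.8] 19.2 IoU 0.985
njar scene [517.  450.4] 19.2 IoU 0.972
neye top [655.    9.3] 4.1 IoU 0.965
neye scene [655.5  10.5] 4.3 IoU 0.977
nstain top [ 422.1 -230.6] 51.3 IoU 0.798
nstain scene [ 421.4 -232.6] 49.0 IoU 0.951
nslide top [ 499.2 -416.9] 29.8 IoU 0.81
nslide scene [ 493.3 -421.8] 30.6 IoU 0.92
```

```bash
cat > p.py <<'E'
import sys
from h import *
a=[float(x) for x in sys.argv[1:]]
s=ctrl.state();p=s["ee_pos"];y0=s["tool_rot"][2]
# optional arg 4: yaw deg (mod 180)
if len(a)>3:
    d=(np.radians(a[3])-y0+np.pi/2)%np.pi-np.pi/2
    print("turn",round(-d,3),"rows",int(np.ceil(abs(d)/.18)));y=y0+d
else: y=y0
R=np.array([[np.cos(y),np.sin(y),0],[np.sin(y),-np.cos(y),0],[0,0,-1]])
v=R.T@(np.array(a[:3])-p)/1000
n=max(1,int(np.ceil(np.abs(v[:2]).max()/.055)))
print("t",round(s["time"],2),"pos",p.round(1),"yaw",np.degrees(y0).round(1),"q7,q1",s["qpos"][[6,0]].round(2),"shift(after turn)",v.round(4),"rows",n,"each",(v/n).round(4),"w",round(s["gripper_width"],3),"F",s["contact_force"].round(1))
E
python3 p.py 500 -320 230;python3 p.py 452 -8.5 230; python3 -m inch '[[0.0,0.0,0,0]]' -1 40;
```

```text
t 0.2 pos [ 166.8 -653.8  230.8] yaw 14.3 q7,q1 [-0.06  1.24] shift(after turn) [ 0.4054 -0.2411  0.0008] rows 8 each [ 0.0507 -0.0301  0.0001] w 1.002 F [ 0.2 -0.8  0.2]
t 0.2 pos [ 166.8 -653.8  230.8] yaw 14.3 q7,q1 [-0.06  1.24] shift(after turn) [ 0.4359 -0.5548  0.0008] rows 11 each [ 0.0396 -0.0504  0.0001] w 1.002 F [ 0.2 -0.8  0.2]
time: 0.32
ee_pos: [166.8, -653.9, 231.1]
tool_rot: [-3.141, 0.0, 0.25]
contact_force: [-0.2, 0.7, -0.6]
gripper_width: 0.998
```

```bash
python3 -m inch '[[0.03,-0.018,0,0],[0.05,-0.03,0,0],[0.055,-0.033,0,0],[0.055,-0.033,0,0],[0.055,-0.033,0,0]]' && python3 -m inch '[[0.055,-0.033,0,0],[0.055,-0.033,0,0],[0.04,-0.03,0,0]]'; python3 p.py 452 -8.5 140
```

```text
time: 0.95
ee_pos: [365.7, -453.0, 231.5]
tool_rot: [3.141, -0.0, 0.25]
contact_force: [0.3, -0.6, -0.0]
gripper_width: 1.001
time: 1.32
ee_pos: [485.8, -324.5, 231.4]
tool_rot: [-3.142, -0.001, 0.252]
contact_force: [-0.2, -1.1, 0.4]
gripper_width: 1.003
t 1.32 pos [ 485.8 -324.5  231.4] yaw 14.4 q7,q1 [-0.83  0.53] shift(after turn) [ 0.0459 -0.3144  0.0914] rows 6 each [ 0.0077 -0.0524  0.0152] w 1.003 F [-0.2 -1.1  0.4]
```

```bash
python3 -m inch '[[0.008,-0.052,0.01,0],[0.008,-0.054,0.02,0],[0.008,-0.054,0.02,0],[0.008,-0.054,0.02,0],[0.008,-0.054,0.02,0]]' && python3 -m inch '[[0.004,-0.044,0.0,0],[0,0,0,0]]'; python3 p.py 452 -8.5 19
cat > look.py <<'E'
import sys
from h import *
n,u,v,w,h,k,o=sys.argv[1:8]
crop(eyes.grab_frame(n),*map(int,(u,v,w,h,k)),o)
E
python3 look.py scene 250 120 133 100 6 a1.png
```

```text
time: 1.95
ee_pos: [456.2, -55.6, 141.1]
tool_rot: [3.141, -0.001, 0.25]
contact_force: [1.0, 0.8, -0.3]
gripper_width: 1.0
time: 2.2
ee_pos: [448.9, -10.1, 141.3]
tool_rot: [-3.14, -0.0, 0.256]
contact_force: [-0.2, -0.9, 0.4]
gripper_width: 1.007
t 2.2 pos [448.9 -10.1 141.3] yaw 14.7 q7,q1 [-1.45 -0.02] shift(after turn) [ 0.0034 -0.0008  0.1223] rows 1 each [ 0.0034 -0.0008  0.1223] w 1.007 F [-0.2 -0.9  0.4]
```

View pics/a1.png

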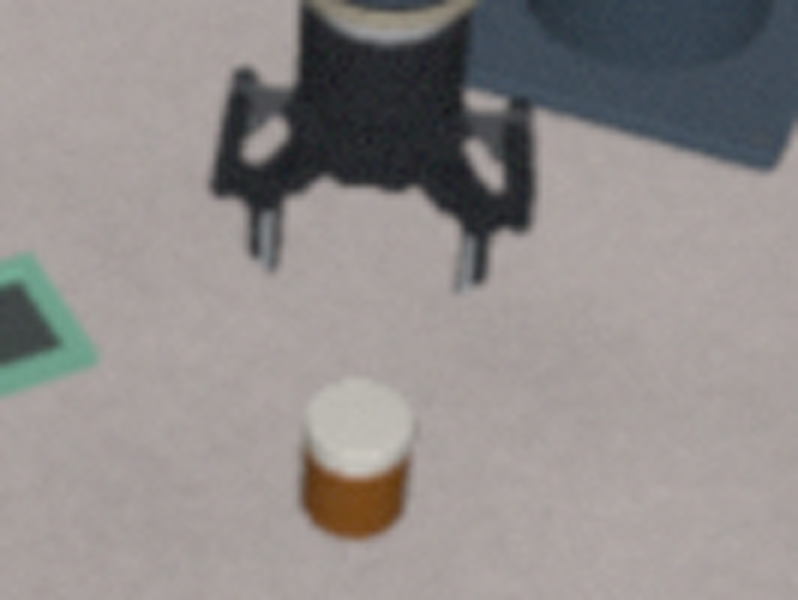

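The gripper hangs above the jar (lid at crop (360,430), finger tips at (268,268) and (465,290)), with the jar between the fingers. I'll go down now.

```bash
python3 -m inch '[[0.003,-0.001,0.03,0],[0,0,0.035,0],[0,0,0.03,0],[0,0,0.02,0],[0,0,0.007,0]]' && python3 -m inch '[[0,0,0,0],[0,0,0,0]]'; python3 p.py 452 -8.5 19
```

```text
time: 2.88
ee_pos: [451.8, -13.3, 18.4]
tool_rot: [3.141, 0.001, 0.248]
contact_force: [-0.5, -1.0, 1.4]
gripper_width: 1.002
time: 3.12
ee_pos: [452.5, -12.2, 20.0]
tool_rot: [3.141, -0.001, 0.249]
contact_force: [-0.3, 1.0, 0.1]
gripper_width: 0.996
t 3.12 pos [452.5 -12.2  20. ] yaw 14.3 q7,q1 [-1.49 -0.04] shift(after turn) [ 0.0004 -0.0037  0.001 ] rows 1 each [ 0.0004 -0.0037  0.001 ] w 0.996 F [-0.3  1.   0.1]
```

```bash
python3 look.py scene 250 120 133 100 6 a2.png
```

```text
(no output)
```

View pics/a2.png

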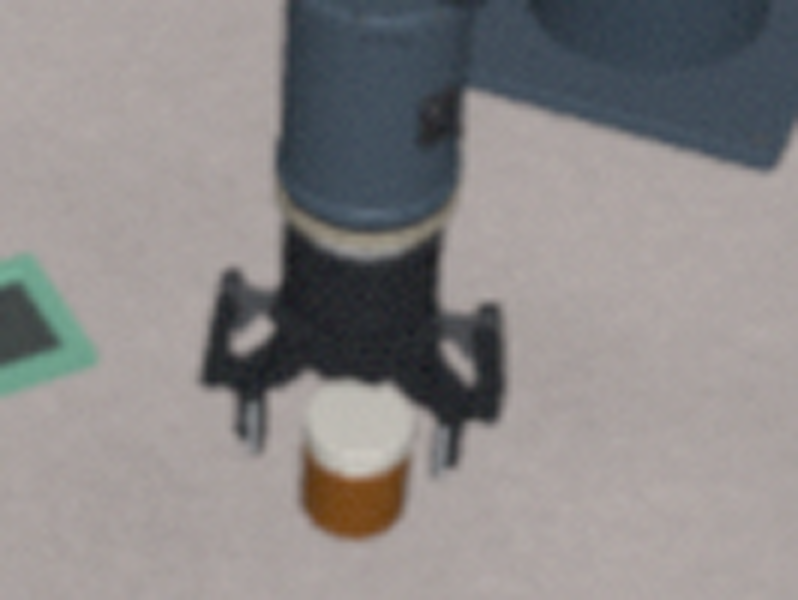

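The fingers straddle the jar, about 4 mm off towards one side (finger tips (252,450) and (440,470), jar centre (357,468)). I'll nudge it over and close.

```bash
python3 -m inch '[[0,-0.004,0.001,0],[0,0,0,0],[0,0,0,0]]' && python3 -m inch '[[0,0,0,0],[0,0,0,0],[0,0,0,0],[0,0,0,0],[0,0,0,0]]' 1 40 && python3 -m inch '[[0,0,0,0],[0,0,0,0],[0,0,0,0]]'
```

```text
time: 3.55
ee_pos: [451.0, -7.9, 18.4]
tool_rot: [3.142, -0.0, 0.25]
contact_force: [-0.2, -0.1, -1.0]
gripper_width: 0.996
time: 4.18
ee_pos: [451.0, -8.0, 18.6]
tool_rot: [3.142, -0.0, 0.25]
contact_force: [-1.0, -0.1, 5.9]
gripper_width: 0.62
time: 4.55
ee_pos: [450.9, -8.0, 18.5]
tool_rot: [3.142, -0.0, 0.25]
contact_force: [-1.9, 0.8, 6.8]
gripper_width: 0.621
```

```bash
python3 -m inch '[[0,0,-0.01,0],[0,0,-0.025,0],[0,0,-0.035,0],[0,0,-0.025,0],[0,0,-0.01,0]]'; python3 p.py 517.2 449.6 123
```

```text
time: 5.18
ee_pos: [451.4, -8.1, 124.9]
tool_rot: [3.141, -0.002, 0.25]
contact_force: [0.4, 0.2, -0.9]
gripper_width: 0.622
t 5.17 pos [451.4  -8.1 124.9] yaw 14.3 q7,q1 [-1.47 -0.02] shift(after turn) [ 0.1768 -0.4272  0.0019] rows 8 each [ 0.0221 -0.0534  0.0002] w 0.622 F [ 0.4  0.2 -0.9]
```

```bash
python3 -m inch '[[0.009,-0.022,0,0],[0.017,-0.04,0,0],[0.02,-0.048,0,0],[0.02,-0.048,0,0],[0.02,-0.048,0,0]]' && python3 -m inch '[[0.02,-0.048,0,0],[0.02,-0.048,0,0],[0.02,-0.048,0,0],[0.018,-0.044,0,0],[0.01,-0.025,0,0]]' && python3 -m inch '[[0.002,-0.005,0,0],[0,0,0,0],[0,0,0,0]]';  python3 p.py 517.2 449.6 35;python3 look.py scene 400 200 133 100 6 a3.png
```

```text
time: 5.8
ee_pos: [483.1, 214.3, 122.7]
tool_rot: [3.141, 0.001, 0.25]
contact_force: [0.9, 0.4, -1.4]
gripper_width: 0.622
time: 6.42
ee_pos: [514.8, 443.8, 122.1]
tool_rot: [-3.141, 0.001, 0.252]
contact_force: [-0.1, -1.0, -1.2]
gripper_width: 0.62
time: 6.8
ee_pos: [517.1, 444.5, 123.2]
tool_rot: [3.14, 0.0, 0.248]
contact_force: [-0.1, -0.1, -1.6]
gripper_width: 0.623
t 6.8 pos [517.1 444.5 123.2] yaw 14.2 q7,q1 [-2.14 -0.75] shift(after turn) [ 0.0014 -0.0049  0.0882] rows 1 each [ 0.0014 -0.0049  0.0882] w 0.623 F [-0.1 -0.1 -1.6]
```

View pics/a3.png

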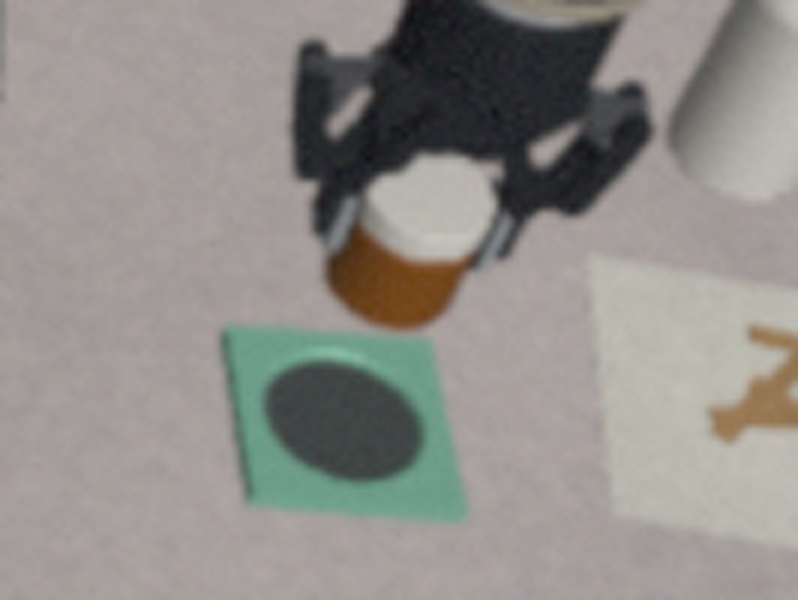

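The jar is held upright above the pad (recess centre at crop (343,418)), and there's nothing in the way below it. I'll lower it to just above the pad and look again.

```bash
python3 -m inch '[[0.001,-0.005,0.02,0],[0,0,0.03,0],[0,0,0.025,0],[0,0,0.01,0],[0,0,0,0]]';python3 -m inch '[[0,0,0,0]]';  python3 p.py 517.2 449.6 22.5
cat > chk.py <<'E'
# projected outline of object n at pose drawn on crop
import sys
from fit import *
n,x,y,yaw,z0=sys.argv[1],*map(float,sys.argv[2:6]);o=sys.argv[6]
tiles=[]
for cam in("top","scene"):
    f=eyes.grab_frame(cam);c=proj(f,[x,y,z0+20]);u0,v0=int(c[0])-25,int(c[1])-25;k=8
    im=np.clip(f["img"][v0:v0+50,u0:u0+50,::-1]*1.6,0,255).astype(np.uint8)
    im=cv2.resize(im,None,fx=k,fy=k,interpolation=cv2.INTER_CUBIC)
    a=np.radians(yaw)
    for part in M[n]:
        W=np.c_[x+np.cos(a)*part[:,0]-np.sin(a)*part[:,1],y+np.sin(a)*part[:,0]+np.cos(a)*part[:,1],part[:,2]+z0]
        uv=(np.array([proj(f,w) for w in W])-[u0,v0]+.5)*k
        cv2.polylines(im,[cv2.convexHull(uv.astype(np.int32))],True,(0,0,255),1)
    tiles.append(im)
cv2.imwrite("pics/"+o,np.hstack(tiles))
E
python3 chk.py jar 517.2 449.6 0 16 a4.png
```

```text
time: 7.48
ee_pos: [516.0, 451.1, 37.4]
tool_rot: [3.141, 0.001, 0.25]
contact_force: [-0.2, -0.1, -0.4]
gripper_width: 0.624
time: 7.6
ee_pos: [516.9, 451.9, 39.2]
tool_rot: [-3.141, -0.001, 0.25]
contact_force: [0.0, 0.2, -1.2]
gripper_width: 0.622
t 7.6 pos [516.9 451.9  39.2] yaw 14.3 q7,q1 [-2.16 -0.76] shift(after turn) [-0.0003  0.0023  0.0167] rows 1 each [-0.0003  0.0023  0.0167] w 0.622 F [ 0.   0.2 -1.2]
```

View pics/a4.png

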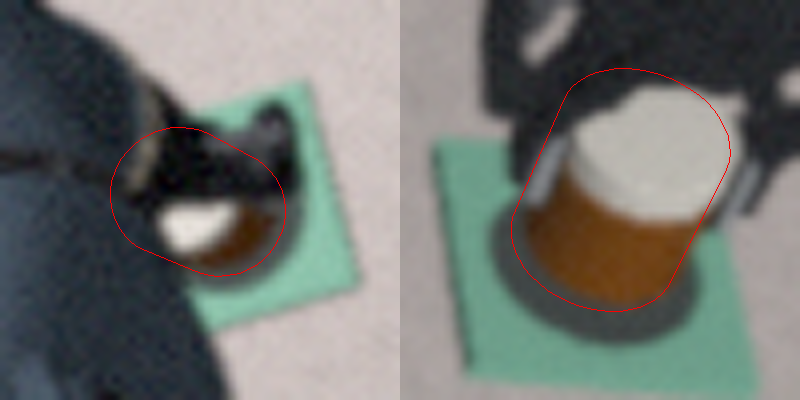

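The jar sits over the recess with dark floor showing evenly around it, about 2 mm past the drawn outline in y. I'll correct that and lower it slowly.

```bash
python3 -m inch '[[0,0.002,0.004,0],[0,0,0.004,0],[0,0,0.003,0],[0,0,0.002,0],[0,0,0.001,0]]';python3 -m inch '[[0,0,0,0],[0,0,0,0]]';  python3 p.py 517.2 449.6 22.5
```

```text
time: 8.32
ee_pos: [516.8, 449.5, 24.1]
tool_rot: [3.142, 0.0, 0.25]
contact_force: [-0.1, 0.4, -1.7]
gripper_width: 0.625
time: 8.57
ee_pos: [516.9, 449.6, 24.4]
tool_rot: [-3.141, -0.0, 0.25]
contact_force: [0.3, 0.4, -1.1]
gripper_width: 0.623
t 8.57 pos [516.9 449.6  24.4] yaw 14.3 q7,q1 [-2.15 -0.75] shift(after turn) [0.0003 0.     0.0019] rows 1 each [0.0003 0.     0.0019] w 0.623 F [ 0.3  0.4 -1.1]
```

```bash
python3 -m inch '[[0,0,0.001,0],[0,0,0.001,0],[0,0,0,0],[0,0,0,0]]'; python3 -m inch '[[0,0,0.0005,0],[0,0,0,0],[0,0,0,0]]'; python3 -m inch '[[0,0,0.0005,0],[0,0,0,0],[0,0,0,0]]'
```

```text
time: 9.07
ee_pos: [517.0, 449.6, 22.7]
tool_rot: [-3.141, -0.0, 0.25]
contact_force: [-2.9, -0.8, 5.2]
gripper_width: 0.622
time: 9.45
ee_pos: [517.0, 449.6, 22.7]
tool_rot: [-3.141, -0.0, 0.25]
contact_force: [-2.7, -2.0, 8.8]
gripper_width: 0.622
time: 9.82
ee_pos: [517.0, 449.6, 22.7]
tool_rot: [-3.141, -0.001, 0.25]
contact_force: [-4.2, -3.1, 13.6]
gripper_width: 0.618
```

```bash
python3 -m inch '[[0,0,0,0],[0,0,0,0],[0,0,0,0],[0,0,0,0]]' -0.6; python3 -m inch '[[0,0,-0.01,0],[0,0,-0.025,0],[0,0,-0.035,0],[0,0,-0.035,0],[0,0,-0.02,0]]';python3 p.py 632.8 -231.3 140; python3 -m inch '[[0,0,0,0]]' >/dev/null; python3 p.py 560 100 140 
```

```text
time: 10.32
ee_pos: [516.9, 449.5, 21.1]
tool_rot: [3.141, 0.0, 0.25]
contact_force: [-0.3, 0.7, -0.4]
gripper_width: 0.8
time: 10.95
ee_pos: [517.5, 450.1, 149.3]
tool_rot: [-3.14, -0.003, 0.25]
contact_force: [0.3, 0.6, 0.5]
gripper_width: 0.799
t 10.95 pos [517.5 450.1 149.3] yaw 14.3 q7,q1 [-2.14 -0.75] shift(after turn) [-0.0567  0.6887  0.0093] rows 13 each [-0.0044  0.053   0.0007] w 0.799 F [0.3 0.6 0.5]
t 11.07 pos [517.8 450.3 148.9] yaw 14.3 q7,q1 [-2.14 -0.75] shift(after turn) [-0.0456  0.3498  0.0089] rows 7 each [-0.0065  0.05    0.0013] w 0.803 F [ 0.4 -0.8 -1.4]
```

```bash
python3 -m inch '[[-0.003,0.03,0,0],[-0.005,0.055,0,0],[-0.005,0.06,0,0],[-0.005,0.06,0,0],[-0.005,0.06,0,0]]'; python3 -m inch '[[-0.005,0.06,0,0],[-0.005,0.06,0,0],[-0.005,0.06,0,0],[-0.005,0.06,0,0],[-0.005,0.06,0,0]]'; python3 -m inch '[[-0.004,0.05,0,0],[-0.003,0.04,0,0],[-0.001,0.02,0.0,0],[0,0,0,0]]';  python3 p.py 632.8 -231.3 100; python3 chk.py jar 517.2 449.6 0 4 b1.png
```

```text
time: 11.7
ee_pos: [559.8, 185.0, 145.7]
tool_rot: [3.141, 0.001, 0.25]
contact_force: [0.5, -0.1, 0.1]
gripper_width: 0.799
time: 12.32
ee_pos: [609.8, -111.6, 145.6]
tool_rot: [-3.141, 0.001, 0.25]
contact_force: [2.0, 0.1, -0.0]
gripper_width: 0.797
time: 12.82
ee_pos: [629.1, -219.0, 145.6]
tool_rot: [-3.141, 0.001, 0.248]
contact_force: [0.0, 1.5, -0.2]
gripper_width: 0.804
t 12.82 pos [ 629.1 -219.   145.6] yaw 14.2 q7,q1 [-1.1   0.31] shift(after turn) [0.0005 0.0128 0.0456] rows 1 each [0.0005 0.0128 0.0456] w 0.804 F [ 0.   1.5 -0.2]
```

View pics/b1.png

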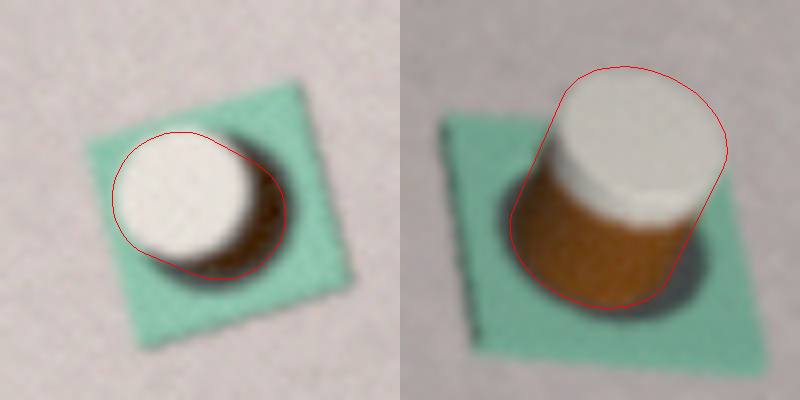

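The jar stands upright inside its recess, with dark floor all round, and matches the outline. Now for the eyepiece.

```bash
python3 -m inch '[[0,0.012,0.02,0],[0,0,0.02,0],[0,0,0,0],[0,0,0,0]]';  python3 p.py 632.8 -231.3 10; python3 chk.py eye 632.8 -231.3 0 0 b2.png
```

```text
time: 13.42
ee_pos: [632.7, -229.4, 106.4]
tool_rot: [-3.141, -0.0, 0.251]
contact_force: [-0.8, 0.1, 0.3]
gripper_width: 0.801
t 13.43 pos [ 632.7 -229.4  106.4] yaw 14.4 q7,q1 [-1.09  0.32] shift(after turn) [-0.0004  0.0018  0.0964] rows 1 each [-0.0004  0.0018  0.0964] w 0.801 F [-0.8  0.1  0.3]
```

View pics/b2.png

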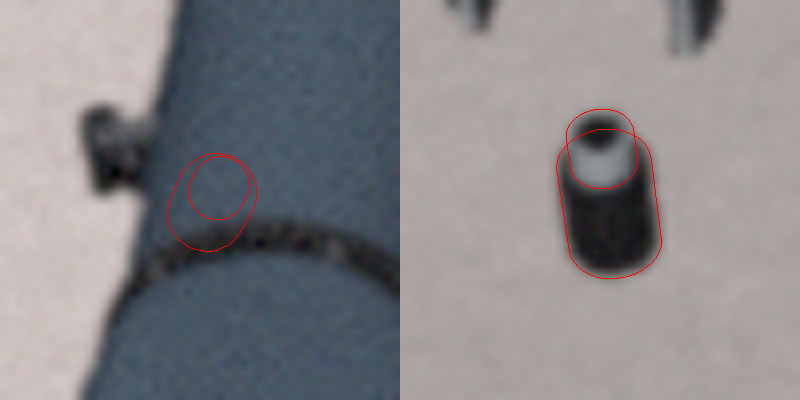

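The outline fits the eyepiece, top at (600,135), and it stands under the open fingers. I'll go down and check alignment before gripping.

```bash
python3 -m inch '[[0,0.002,0.02,0],[0,0,0.03,0],[0,0,0.025,0],[0,0,0.015,0],[0,0,0.004,0]]'; python3 -m inch '[[0,0,0.001,0],[0,0,0,0]]';  python3 p.py 632.8 -231.3 10; python3 chk.py eye 632.8 -231.3 0 0 b3.png
```

```text
time: 14.15
ee_pos: [632.4, -231.8, 11.2]
tool_rot: [-3.141, 0.001, 0.25]
contact_force: [0.6, -0.2, 1.3]
gripper_width: 0.801
time: 14.4
ee_pos: [633.5, -232.1, 12.1]
tool_rot: [3.141, -0.001, 0.25]
contact_force: [0.5, -0.2, 0.2]
gripper_width: 0.803
t 14.4 pos [ 633.5 -232.1   12.1] yaw 14.3 q7,q1 [-1.1   0.32] shift(after turn) [-0.0005 -0.001   0.0021] rows 1 each [-0.0005 -0.001   0.0021] w 0.803 F [ 0.5 -0.2  0.2]
```

View pics/b3.png

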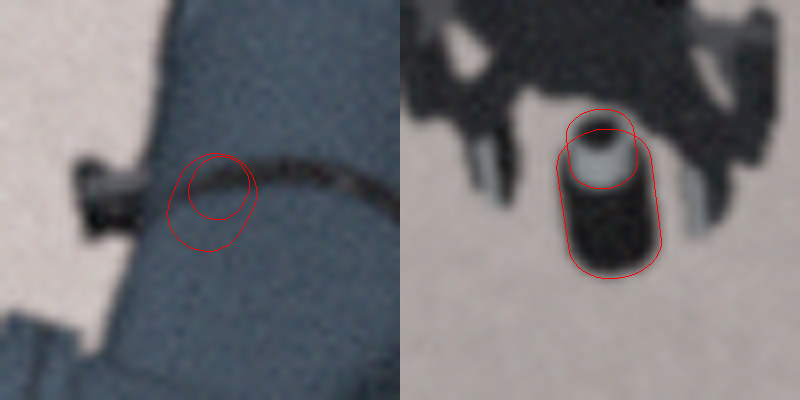

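Fingers are on either side, tips at (500,205) and (698,235), with the eyepiece midway between. Closing.

```bash
python3 -m inch '[[0,0,0.001,0],[0,0,0,0],[0,0,0,0],[0,0,0,0],[0,0,0,0]]' 1 40; python3 -m inch '[[0,0,0,0],[0,0,0,0],[0,0,0,0]]'; python3 p.py 632.8 -231.3 10;python3 -m inch '[[0,0,-0.01,0],[0,0,-0.025,0],[0,0,-0.035,0],[0,0,-0.025,0],[0,0,-0.01,0]]'; python3 -m inch '[[0,0,0,0]]'; python3 p.py 655.2 9.9 115;python3 chk.py eye 632.8 -231.3 0 103 b4.png
```

```text
time: 15.12
ee_pos: [633.1, -232.0, 10.6]
tool_rot: [3.141, -0.0, 0.25]
contact_force: [-0.3, 1.2, 5.2]
gripper_width: 0.385
time: 15.5
ee_pos: [633.1, -232.0, 10.6]
tool_rot: [3.141, -0.0, 0.25]
contact_force: [-1.8, 0.5, 5.6]
gripper_width: 0.389
t 15.5 pos [ 633.1 -232.    10.6] yaw 14.3 q7,q1 [-1.1   0.32] shift(after turn) [-0.0001 -0.0007  0.0006] rows 1 each [-0.0001 -0.0007  0.0006] w 0.389 F [-1.8  0.5  5.6]
time: 16.12
ee_pos: [633.6, -232.2, 117.1]
tool_rot: [3.14, -0.002, 0.25]
contact_force: [-0.5, -0.1, -1.0]
gripper_width: 0.387
time: 16.25
ee_pos: [633.0, -232.0, 115.5]
tool_rot: [3.141, -0.001, 0.25]
contact_force: [0.1, 0.7, -1.4]
gripper_width: 0.389
t 16.25 pos [ 633.  -232.   115.5] yaw 14.3 q7,q1 [-1.09  0.32] shift(after turn) [ 0.0813 -0.2289  0.0005] rows 5 each [ 0.0163 -0.0458  0.0001] w 0.389 F [ 0.1  0.7 -1.4]
```

View pics/b4.png

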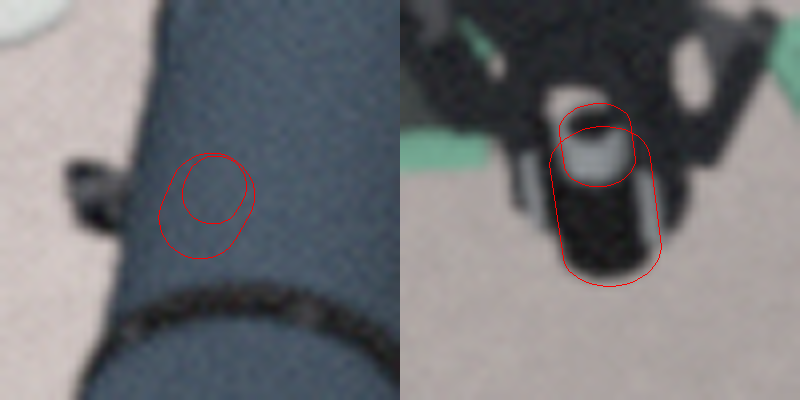

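The eyepiece is lifted and upright in the jaws (33 mm across). Carrying it over.

```bash
python3 -m inch '[[0.008,-0.022,0,0],[0.015,-0.042,0,0],[0.018,-0.05,0,0],[0.018,-0.05,0,0],[0.013,-0.04,0,0]]'; python3 -m inch '[[0.007,-0.02,0,0],[0.002,-0.005,0,0],[0,0,0,0]]';  python3 p.py 655.2 9.9 35
```

```text
time: 16.98
ee_pos: [651.7, -11.8, 114.4]
tool_rot: [-3.14, 0.001, 0.253]
contact_force: [0.0, 0.0, -1.5]
gripper_width: 0.386
time: 17.35
ee_pos: [654.7, 8.6, 115.0]
tool_rot: [3.141, 0.001, 0.249]
contact_force: [-0.2, -0.3, -0.3]
gripper_width: 0.389
t 17.35 pos [654.7   8.6 115. ] yaw 14.2 q7,q1 [-1.45 -0.05] shift(after turn) [ 0.0008 -0.0012  0.08  ] rows 1 each [ 0.0008 -0.0012  0.08  ] w 0.389 F [-0.2 -0.3 -0.3]
```

```bash
python3 -m inch '[[0.001,-0.001,0.02,0],[0,0,0.03,0],[0,0,0.02,0],[0,0,0.008,0],[0,0,0,0]]';python3 -m inch '[[0,0,0,0],[0,0,0,0]]';  python3 p.py 655.2 9.9 14.6;python3 chk.py eye 655.2 9.9 0 27 b5.png
```

```text
time: 17.98
ee_pos: [655.5, 9.8, 37.2]
tool_rot: [3.141, 0.001, 0.248]
contact_force: [0.4, -0.0, -0.8]
gripper_width: 0.386
time: 18.23
ee_pos: [656.1, 11.1, 38.2]
tool_rot: [3.141, -0.001, 0.25]
contact_force: [0.1, -0.1, 0.1]
gripper_width: 0.386
t 18.23 pos [656.1  11.1  38.2] yaw 14.3 q7,q1 [-1.46 -0.06] shift(after turn) [-0.0011  0.0009  0.0236] rows 1 each [-0.0011  0.0009  0.0236] w 0.386 F [ 0.1 -0.1  0.1]
```

View pics/b5.png

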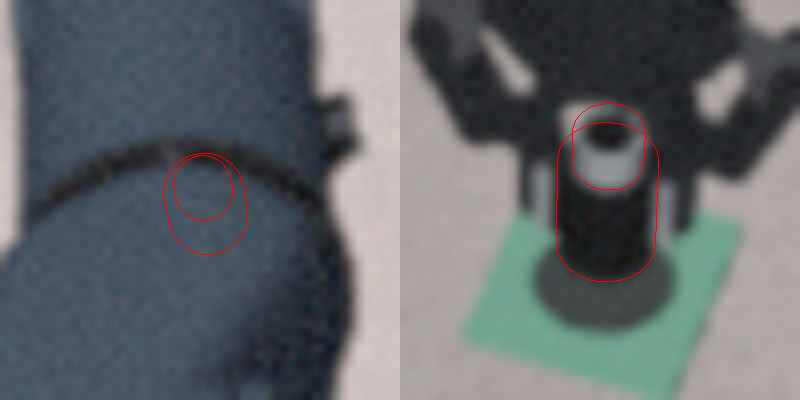

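The held eyepiece, base at (605,278), is centred above the recess at (605,285). Lowering slowly.

```bash
python3 -m inch '[[-0.001,0.001,0.006,0],[0,0,0.006,0],[0,0,0.004,0],[0,0,0.003,0],[0,0,0.002,0]]';python3 -m inch '[[0,0,0.001,0],[0,0,0,0],[0,0,0,0]]';  python3 p.py 655.2 9.9 14.6
```

```text
time: 18.95
ee_pos: [654.8, 10.0, 16.1]
tool_rot: [-3.142, 0.0, 0.25]
contact_force: [-0.4, 0.5, -0.8]
gripper_width: 0.387
time: 19.32
ee_pos: [654.9, 10.0, 15.4]
tool_rot: [3.142, -0.0, 0.25]
contact_force: [-0.1, 0.2, -0.4]
gripper_width: 0.385
t 19.32 pos [654.9  10.   15.4] yaw 14.3 q7,q1 [-1.46 -0.06] shift(after turn) [0.0003 0.0001 0.0008] rows 1 each [0.0003 0.0001 0.0008] w 0.385 F [-0.1  0.2 -0.4]
```

```bash
python3 -m inch '[[0,0,0.001,0],[0,0,0,0],[0,0,0,0]]'; python3 -m inch '[[0,0,0.0005,0],[0,0,0,0],[0,0,0,0]]'
```

```text
time: 19.7
ee_pos: [655.0, 10.0, 14.6]
tool_rot: [3.142, -0.0, 0.25]
contact_force: [-0.8, -0.6, 2.4]
gripper_width: 0.388
time: 20.08
ee_pos: [655.0, 10.0, 14.5]
tool_rot: [3.141, -0.001, 0.25]
contact_force: [-2.6, 0.4, 8.7]
gripper_width: 0.385
```

```bash
python3 -m inch '[[0,0,0,0],[0,0,0,0],[0,0,0,0],[0,0,0,0]]' -0.3; python3 -m inch '[[0,0,-0.01,0],[0,0,-0.025,0],[0,0,-0.035,0],[0,0,-0.035,0],[0,0,-0.02,0]]' ;python3 -m inch '[[0,0,0,0]]' -0.7;python3 p.py 631.3 209 140 -34; python3 p.py 631.3 209 140 56
```

```text
time: 20.58
ee_pos: [654.8, 10.0, 13.7]
tool_rot: [-3.142, 0.0, 0.25]
contact_force: [-0.7, -0.3, 0.1]
gripper_width: 0.651
time: 21.2
ee_pos: [655.6, 10.0, 141.7]
tool_rot: [3.141, -0.003, 0.25]
contact_force: [1.2, -0.3, 0.1]
gripper_width: 0.646
time: 21.32
ee_pos: [655.9, 10.0, 141.3]
tool_rot: [3.141, -0.004, 0.25]
contact_force: [0.6, 0.5, 0.1]
gripper_width: 0.835
turn 0.843 rows 5
t 21.32 pos [655.9  10.  141.3] yaw 14.3 q7,q1 [-1.45 -0.05] shift(after turn) [-0.1317 -0.1512  0.0013] rows 3 each [-0.0439 -0.0504  0.0004] w 0.835 F [0.6 0.5 0.1]
turn -0.728 rows 5
t 21.32 pos [655.9  10.  141.3] yaw 14.3 q7,q1 [-1.45 -0.05] shift(after turn) [ 0.1512 -0.1317  0.0013] rows 3 each [ 0.0504 -0.0439  0.0004] w 0.835 F [0.6 0.5 0.1]
```

```bash
python3 -m inch '[[0,0,0,0.169],[0,0,0,0.169],[0,0,0,0.169],[0,0,0,0.168],[0,0,0,0.168]]';python3 -m inch '[[-0.022,-0.025,0,0],[-0.044,-0.05,0,0],[-0.044,-0.05,0,0],[-0.021,-0.025,0.0,0],[0,0,0,0]]';python3 p.py 631.3 209 17 -34; python3 chk.py stain 631.3 209 56 0 c1.png;python3 chk.py eye 655.2 9.9 0 4 c2.png
```

```text
time: 21.95
ee_pos: [654.2, 10.0, 137.9]
tool_rot: [3.141, 0.001, -0.599]
contact_force: [0.3, 1.2, -0.3]
gripper_width: 0.851
time: 22.58
ee_pos: [629.6, 203.8, 137.6]
tool_rot: [-3.142, 0.002, -0.587]
contact_force: [-0.2, 0.3, -0.1]
gripper_width: 0.852
turn 0.006 rows 1
t 22.57 pos [629.6 203.8 137.6] yaw -33.7 q7,q1 [-2.41 -0.5 ] shift(after turn) [-0.0015 -0.0053  0.1206] rows 1 each [-0.0015 -0.0053  0.1206] w 0.852 F [-0.2  0.3 -0.1]
```

View pics/c1.png

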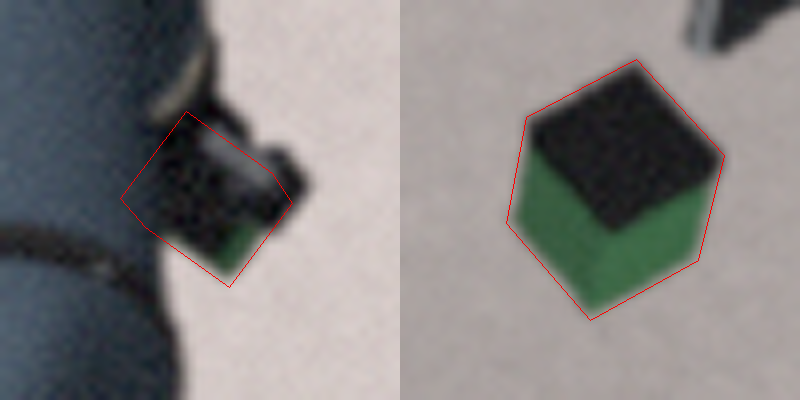

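View pics/c2.png

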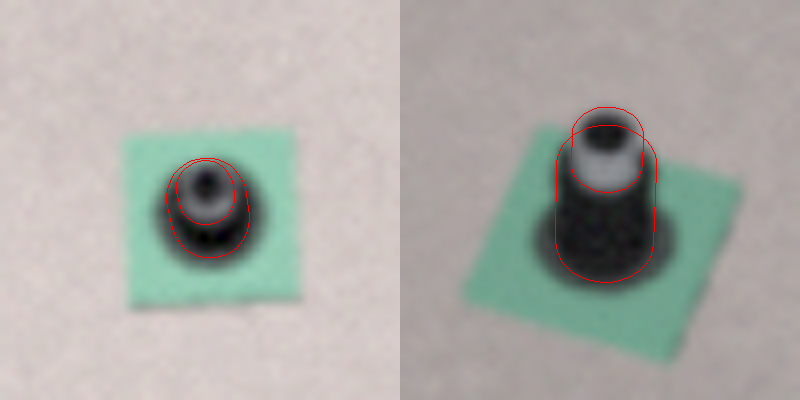

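The eyepiece is upright and centred in its nest. The outline fits the staining jar (lid centre about (630,150)), so I'll descend on it.

```bash
python3 -m inch '[[-0.001,-0.005,0.02,0],[0,0,0.025,0],[0,0,0,0],[0,0,0,0]]';python3 p.py 631.3 209 17 -34; python3 chk.py stain 631.3 209 56 0 c3.png
```

```text
time: 23.28
ee_pos: [633.5, 203.7, 94.0]
tool_rot: [3.142, -0.0, -0.594]
contact_force: [1.0, -0.8, 1.2]
gripper_width: 0.848
turn -0.001 rows 1
t 23.27 pos [633.5 203.7  94. ] yaw -34.0 q7,q1 [-2.4  -0.49] shift(after turn) [-0.0048 -0.0032  0.077 ] rows 1 each [-0.0048 -0.0032  0.077 ] w 0.848 F [ 1.  -0.8  1.2]
```

View pics/c3.png

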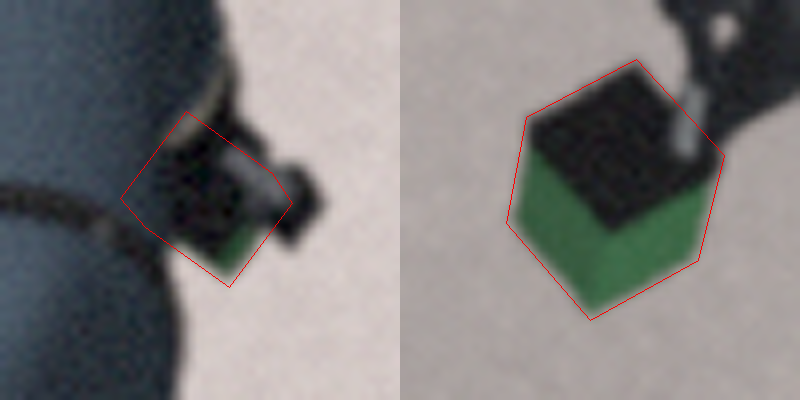

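```bash
python3 -m inch '[[-0.005,-0.003,0.01,0],[0,0,0,0],[0,0,0,0]]';python3 p.py 631.3 209 17 -34; python3 - <<'E'
from h import *
s=ctrl.state();p=s["ee_pos"];y=s["tool_rot"][2];d=np.array([np.sin(y),-np.cos(y),0])
f=eyes.grab_frame("scene")
im=np.clip(f["img"][215:295,310:410,::-1]*1.6,0,255).astype(np.uint8);im=cv2.resize(im,None,fx=6,fy=6,interpolation=cv2.INTER_CUBIC)
for k in(-1,1):
    q=proj(f,p+d*k*36+[0,0,10]);cv2.circle(im,tuple(((q-[310,215]+.5)*6).astype(int)),4,(0,255,255),1)
cv2.imwrite("pics/c4.png",im)
E
```

```text
time: 23.75
ee_pos: [630.5, 209.6, 83.8]
tool_rot: [3.142, 0.0, -0.593]
contact_force: [-0.1, 0.9, 0.8]
gripper_width: 0.85
turn 0.001 rows 1
t 23.75 pos [630.5 209.6  83.8] yaw -34.0 q7,q1 [-2.41 -0.5 ] shift(after turn) [0.001  0.0001 0.0668] rows 1 each [0.001  0.0001 0.0668] w 0.85 F [-0.1  0.9  0.8]
```

View pics/c4.png

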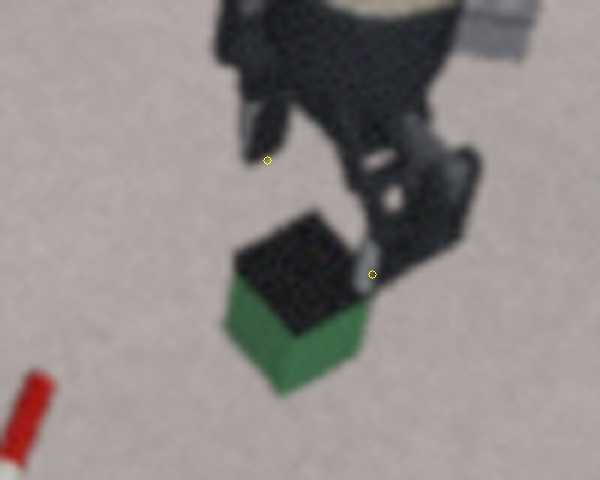

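The projected finger points match the fingers, and the jar sits symmetrically beneath. Descending.

```bash
python3 -m inch '[[0.001,0,0.015,0],[0,0,0.02,0],[0,0,0.016,0],[0,0,0.01,0],[0,0,0.004,0]]'; python3 -m inch '[[0,0,0.001,0],[0,0,0,0]]'; python3 p.py 631.3 209 17 -34; python3 chk.py stain 631.3 209 56 0 c5.png
```

```text
time: 24.42
ee_pos: [631.2, 208.7, 18.0]
tool_rot: [3.141, 0.0, -0.593]
contact_force: [-0.3, 1.0, 1.2]
gripper_width: 0.85
time: 24.68
ee_pos: [631.8, 208.9, 18.3]
tool_rot: [-3.141, -0.001, -0.593]
contact_force: [0.2, -0.2, 0.1]
gripper_width: 0.854
turn 0.0 rows 1
t 24.68 pos [631.8 208.9  18.3] yaw -34.0 q7,q1 [-2.4  -0.48] shift(after turn) [-0.0005  0.0002  0.0013] rows 1 each [-0.0005  0.0002  0.0013] w 0.854 F [ 0.2 -0.2  0.1]
```

View pics/c5.png

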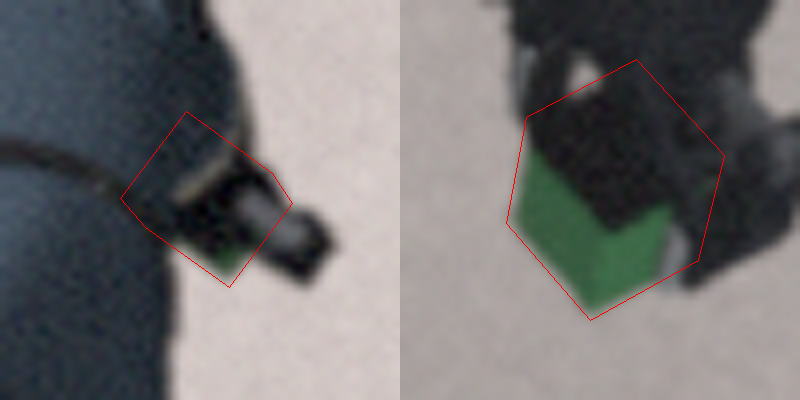

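The fingers straddle it (tips near (520,100) and (680,250)), and the jar hasn't moved. Closing.

```bash
python3 -m inch '[[0,0,0.001,0],[0,0,0,0],[0,0,0,0],[0,0,0,0],[0,0,0,0]]' 1 40; python3 -m inch '[[0,0,0,0],[0,0,0,0],[0,0,0,0]]';python3 p.py 631.3 209 17 -34; python3 -m inch '[[0,0,-0.01,0],[0,0,-0.025,0],[0,0,-0.035,0],[0,0,-0.03,0],[0,0,-0.02,0]]'; python3 -m inch '[[0,0,0,0]]'; python3 p.py 500 -60 137 ;python3 chk.py stain 631.3 209 56 120 c6.png
```

```text
time: 25.4
ee_pos: [631.7, 208.9, 17.1]
tool_rot: [-3.141, -0.0, -0.593]
contact_force: [0.8, 1.7, 4.4]
gripper_width: 0.53
time: 25.78
ee_pos: [631.7, 208.9, 17.1]
tool_rot: [-3.141, -0.0, -0.593]
contact_force: [-0.5, 0.1, 5.6]
gripper_width: 0.532
turn 0.0 rows 1
t 25.77 pos [631.7 208.9  17.1] yaw -34.0 q7,q1 [-2.4  -0.48] shift(after turn) [-0.0004  0.0002  0.0001] rows 1 each [-0.0004  0.0002  0.0001] w 0.532 F [-0.5  0.1  5.6]
time: 26.4
ee_pos: [631.5, 208.8, 138.5]
tool_rot: [-3.141, -0.0, -0.593]
contact_force: [-0.4, -0.5, -2.2]
gripper_width: 0.53
time: 26.52
ee_pos: [632.1, 208.9, 138.4]
tool_rot: [-3.14, -0.001, -0.593]
contact_force: [-0.9, -0.1, -2.1]
gripper_width: 0.534
t 26.52 pos [632.1 208.9 138.4] yaw -34.0 q7,q1 [-2.42 -0.5 ] shift(after turn) [0.0409 0.2968 0.0014] rows 6 each [0.0068 0.0495 0.0002] w 0.534 F [-0.9 -0.1 -2.1]
```

View pics/c6.png

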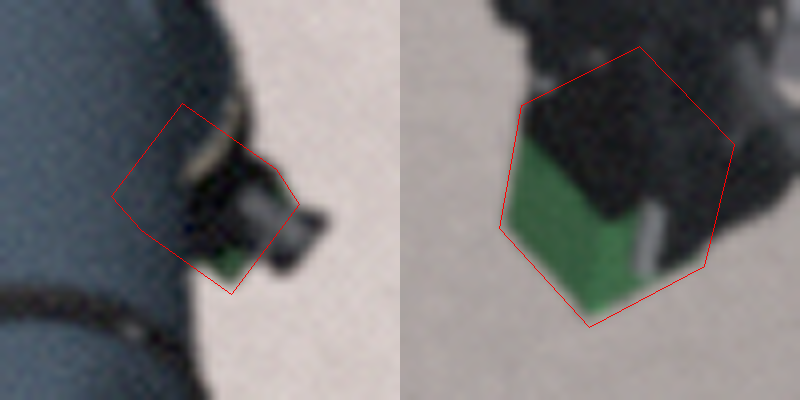

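The staining jar is held (45 mm) and upright. Next I turn it to the nest's angle and carry it over.

```bash
python3 -m inch '[[0,0,0,0.05],[0,0,0,0.055],[0,0,0,0]]'; python3 p.py 421.5 -231 137 -40
```

```text
time: 27.0
ee_pos: [630.7, 208.7, 135.3]
tool_rot: [3.139, 0.001, -0.698]
contact_force: [0.5, 0.4, -1.4]
gripper_width: 0.532
turn 0.0 rows 1
t 27.0 pos [630.7 208.7 135.3] yaw -40.0 q7,q1 [-2.5  -0.52] shift(after turn) [ 0.1224  0.4713 -0.0017] rows 9 each [ 0.0136  0.0524 -0.0002] w 0.532 F [ 0.5  0.4 -1.4]
```

```bash
python3 -m inch '[[0.006,0.022,0,0],[0.011,0.042,0,0],[0.013,0.05,0,0],[0.013,0.05,0,0],[0.013,0.05,0,0]]'; python3 -m inch '[[0.013,0.05,0,0],[0.013,0.05,0,0],[0.013,0.05,0,0],[0.013,0.05,0,0],[0.009,0.035,0,0]]';python3 -m inch '[[0.005,0.018,0,0],[0,0.004,0,0],[0,0,0,0],[0,0,0,0]]'; python3 p.py 421.5 -231 45 -40
```

```text
time: 27.62
ee_pos: [535.6, 7.5, 136.3]
tool_rot: [3.141, 0.0, -0.696]
contact_force: [0.8, -0.6, -1.2]
gripper_width: 0.539
time: 28.25
ee_pos: [430.8, -212.4, 136.5]
tool_rot: [3.141, 0.001, -0.699]
contact_force: [0.8, 0.2, -2.3]
gripper_width: 0.532
time: 28.75
ee_pos: [422.7, -229.2, 136.6]
tool_rot: [-3.141, 0.0, -0.696]
contact_force: [0.7, 0.5, -1.3]
gripper_width: 0.532
turn 0.002 rows 1
t 28.75 pos [ 422.7 -229.2  136.6] yaw -39.9 q7,q1 [-1.72  0.25] shift(after turn) [0.0002 0.0021 0.0916] rows 1 each [0.0002 0.0021 0.0916] w 0.532 F [ 0.7  0.5 -1.3]
```

```bash
python3 -m inch '[[0,0.002,0.02,0],[0,0,0.03,0],[0,0,0.025,0],[0,0,0.015,0],[0,0,0.005,0]]'; python3 -m inch '[[0,0,0,0],[0,0,0,0]]'; python3 p.py 421.5 -231 21.1 -40;python3 chk.py stain 421.5 -231 50 27 c7.png
```

```text
time: 29.38
ee_pos: [421.0, -230.9, 41.0]
tool_rot: [3.142, 0.001, -0.697]
contact_force: [-1.3, -0.7, -2.1]
gripper_width: 0.534
time: 29.62
ee_pos: [421.3, -231.9, 42.4]
tool_rot: [-3.141, -0.001, -0.698]
contact_force: [0.4, 0.6, -2.4]
gripper_width: 0.533
turn 0.0 rows 1
t 29.62 pos [ 421.3 -231.9   42.4] yaw -40.0 q7,q1 [-1.66  0.31] shift(after turn) [-0.0004 -0.0008  0.0213] rows 1 each [-0.0004 -0.0008  0.0213] w 0.533 F [ 0.4  0.6 -2.4]
```

View pics/c7.png

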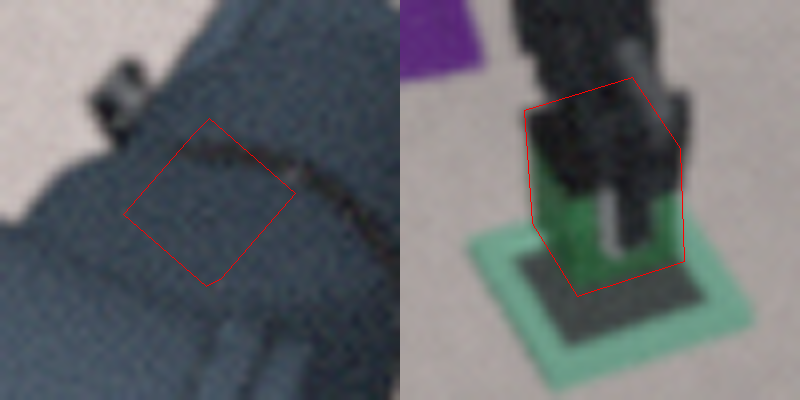

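The jar hangs over the recess, its bottom edge (576,292)–(682,260) parallel to the recess edge (570,345)–(705,300). Lowering slowly.

```bash
python3 -m inch '[[0,-0.001,0.006,0],[0,0,0.005,0],[0,0,0.004,0],[0,0,0.003,0],[0,0,0.002,0]]'; python3 -m inch '[[0,0,0,0],[0,0,0,0],[0,0,0,0]]'; python3 p.py 421.5 -231 21.1 -40
```

```text
time: 30.35
ee_pos: [421.4, -231.1, 21.5]
tool_rot: [3.142, 0.0, -0.698]
contact_force: [0.2, 0.1, -1.9]
gripper_width: 0.533
time: 30.72
ee_pos: [421.6, -231.2, 21.9]
tool_rot: [-3.142, -0.0, -0.698]
contact_force: [-0.1, 0.3, -1.7]
gripper_width: 0.539
turn -0.0 rows 1
t 30.73 pos [ 421.6 -231.2   21.9] yaw -40.0 q7,q1 [-1.65  0.32] shift(after turn) [-0.0002 -0.0001  0.0008] rows 1 each [-0.0002 -0.0001  0.0008] w 0.539 F [-0.1  0.3 -1.7]
```

```bash
python3 -m inch '[[0,0,0.0008,0],[0,0,0,0],[0,0,0,0]]'; python3 -m inch '[[0,0,0.0005,0],[0,0,0,0],[0,0,0,0]]'
```

```text
time: 31.1
ee_pos: [421.5, -231.1, 21.0]
tool_rot: [-3.142, 0.0, -0.698]
contact_force: [0.1, 0.3, -1.3]
gripper_width: 0.536
time: 31.48
ee_pos: [421.5, -231.1, 21.0]
tool_rot: [-3.141, -0.0, -0.698]
contact_force: [-1.7, 1.2, 8.2]
gripper_width: 0.532
```

```bash
python3 -m inch '[[0,0,0,0],[0,0,0,0],[0,0,0,0],[0,0,0,0]]' -0.5; python3 -m inch '[[0,0,-0.01,0],[0,0,-0.025,0],[0,0,-0.035,0],[0,0,-0.035,0],[0,0,-0.02,0]]' ;python3 -m inch '[[0,0,0,0]]';python3 p.py 389 234.5 140 12; python3 p.py 530 0 140 12; python3 p.py 530 0 140
```

```text
time: 31.98
ee_pos: [421.5, -231.1, 20.4]
tool_rot: [3.142, 0.0, -0.698]
contact_force: [-0.1, 0.2, 0.2]
gripper_width: 0.752
time: 32.6
ee_pos: [421.8, -231.4, 147.9]
tool_rot: [-3.141, -0.002, -0.698]
contact_force: [-0.7, -0.1, -0.3]
gripper_width: 0.753
time: 32.72
ee_pos: [422.3, -231.5, 147.4]
tool_rot: [-3.14, -0.003, -0.698]
contact_force: [-0.4, 0.3, -1.0]
gripper_width: 0.75
turn -0.908 rows 6
t 32.73 pos [ 422.3 -231.5  147.4] yaw -40.0 q7,q1 [-1.71  0.24] shift(after turn) [ 0.0644 -0.4627  0.0074] rows 9 each [ 0.0072 -0.0514  0.0008] w 0.75 F [-0.4  0.3 -1. ]
turn -0.908 rows 6
t 32.73 pos [ 422.3 -231.5  147.4] yaw -40.0 q7,q1 [-1.71  0.24] shift(after turn) [ 0.1535 -0.204   0.0074] rows 4 each [ 0.0384 -0.051   0.0019] w 0.75 F [-0.4  0.3 -1. ]
t 32.73 pos [ 422.3 -231.5  147.4] yaw -40.0 q7,q1 [-1.71  0.24] shift(after turn) [-0.0663 -0.2466  0.0074] rows 5 each [-0.0133 -0.0493  0.0015] w 0.75 F [-0.4  0.3 -1. ]
```

```bash
python3 -m inch '[[0,0,0,-0.18],[0,0,0,-0.182],[0,0,0,-0.182],[0,0,0,-0.182],[0,0,0,-0.182]]'; python3 -m inch '[[0.02,-0.025,0,0],[0.035,-0.047,0,0],[0.037,-0.05,0,0],[0.037,-0.05,0,0],[0.02,-0.035,0,0]]'; python3 p.py 389 234.5 130 12;python3 chk.py stain 421.5 -231 50 4 d1.png
```

```text
time: 33.35
ee_pos: [421.0, -230.9, 144.9]
tool_rot: [-3.141, 0.001, 0.216]
contact_force: [0.2, -0.2, 0.2]
gripper_width: 0.751
time: 33.98
ee_pos: [524.7, 5.7, 144.9]
tool_rot: [-3.141, 0.0, 0.212]
contact_force: [0.8, -0.7, -1.1]
gripper_width: 0.748
turn 0.003 rows 1
t 33.98 pos [524.7   5.7 144.9] yaw 12.2 q7,q1 [-1.49 -0.06] shift(after turn) [-0.0852 -0.2521  0.0149] rows 5 each [-0.017  -0.0504  0.003 ] w 0.748 F [ 0.8 -0.7 -1.1]
```

View pics/d1.png

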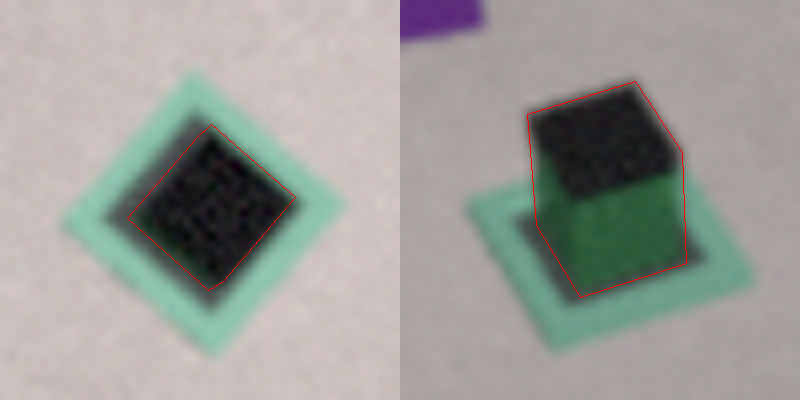

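The staining jar stands square in its recess, and dark floor shows round it. On to the slide box.

```bash
python3 -m inch '[[-0.008,-0.025,0,0],[-0.017,-0.05,0,0],[-0.018,-0.052,0.0,0],[-0.018,-0.052,0.005,0],[-0.016,-0.047,0.005,0]]'; python3 -m inch '[[-0.008,-0.024,0.005,0],[0,-0.002,0,0],[0,0,0,0],[0,0,0,0]]'; python3 p.py 389 234.5 60 12; python3 chk.py slide 389 234.5 12 0 d2.png
```

```text
time: 34.7
ee_pos: [400.4, 207.8, 135.1]
tool_rot: [3.141, 0.001, 0.209]
contact_force: [1.1, 0.0, -0.0]
gripper_width: 0.748
time: 35.2
ee_pos: [389.2, 229.8, 130.5]
tool_rot: [3.141, -0.0, 0.207]
contact_force: [-0.5, -0.1, -0.1]
gripper_width: 0.751
turn -0.002 rows 1
t 35.2 pos [389.2 229.8 130.5] yaw 11.9 q7,q1 [-2.05 -0.59] shift(after turn) [ 0.0008 -0.0047  0.0705] rows 1 each [ 0.0008 -0.0047  0.0705] w 0.751 F [-0.5 -0.1 -0.1]
```

View pics/d2.png

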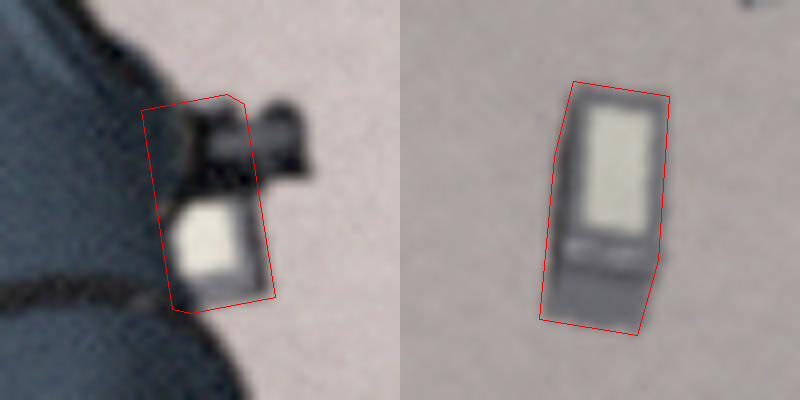

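The outline fits the box, label centre at (620,170). Descending.

```bash
python3 -m inch '[[0.001,-0.005,0.025,0],[0,0,0.03,0],[0,0,0.015,0],[0,0,0,0],[0,0,0,0]]'; python3 p.py 389 234.5 9.5 12; python3 chk.py slide 389 234.5 12 0 d3.png
```

```text
time: 35.92
ee_pos: [388.9, 236.1, 61.0]
tool_rot: [-3.141, -0.001, 0.209]
contact_force: [-0.8, 0.4, -0.3]
gripper_width: 0.749
turn -0.0 rows 1
t 35.92 pos [388.9 236.1  61. ] yaw 12.0 q7,q1 [-2.08 -0.61] shift(after turn) [-0.0002  0.0016  0.0515] rows 1 each [-0.0002  0.0016  0.0515] w 0.749 F [-0.8  0.4 -0.3]
```

View pics/d3.png

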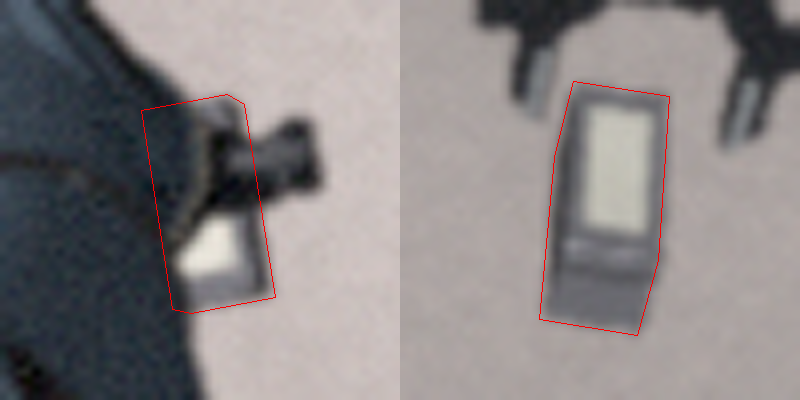

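Finger tips at (538,110) and (738,145) straddle the box evenly, clear of its sides. I'll finish the descent and grip.

```bash
python3 -m inch '[[0,0.001,0.015,0],[0,0,0.018,0],[0,0,0.01,0],[0,0,0.006,0],[0,0,0.002,0]]'; python3 -m inch '[[0,0,0,0],[0,0,0,0]]'; python3 p.py 389 234.5 9.5 12
```

```text
time: 36.65
ee_pos: [388.7, 235.3, 9.5]
tool_rot: [-3.142, -0.0, 0.21]
contact_force: [0.4, 0.5, 0.3]
gripper_width: 0.748
time: 36.9
ee_pos: [388.8, 235.4, 9.8]
tool_rot: [-3.141, -0.0, 0.21]
contact_force: [-0.2, 0.2, -0.1]
gripper_width: 0.753
turn 0.0 rows 1
t 36.9 pos [388.8 235.4   9.8] yaw 12.0 q7,q1 [-2.09 -0.62] shift(after turn) [0.     0.0009 0.0003] rows 1 each [0.     0.0009 0.0003] w 0.753 F [-0.2  0.2 -0.1]
```

```bash
python3 -m inch '[[0,0.001,0,0],[0,0,0,0],[0,0,0,0],[0,0,0,0],[0,0,0,0]]' 1 40; python3 -m inch '[[0,0,0,0],[0,0,0,0],[0,0,0,0]]'; python3 p.py 389 234.5 9.5 12; python3 -m inch '[[0,0,-0.01,0],[0,0,-0.025,0],[0,0,-0.035,0],[0,0,-0.03,0],[0,0,-0.02,0]]'; python3 -m inch '[[0,0,0,0],[0,0,0,0]]'; python3 p.py 510 0 130 29.8;python3 chk.py slide 389 234.5 12 118 d4.png
```

```text
time: 37.52
ee_pos: [389.0, 234.3, 9.8]
tool_rot: [-3.141, -0.0, 0.21]
contact_force: [0.3, -0.5, 5.8]
gripper_width: 0.418
time: 37.9
ee_pos: [389.0, 234.3, 9.8]
tool_rot: [-3.141, -0.0, 0.21]
contact_force: [-0.9, -1.1, 6.3]
gripper_width: 0.419
turn 0.0 rows 1
t 37.9 pos [389.  234.3   9.8] yaw 12.0 q7,q1 [-2.09 -0.62] shift(after turn) [ 0.0001 -0.0002  0.0003] rows 1 each [ 0.0001 -0.0002  0.0003] w 0.419 F [-0.9 -1.1  6.3]
time: 38.52
ee_pos: [388.9, 234.3, 131.4]
tool_rot: [-3.141, -0.001, 0.21]
contact_force: [0.8, -0.6, -1.5]
gripper_width: 0.419
time: 38.78
ee_pos: [388.4, 234.0, 129.0]
tool_rot: [3.141, 0.001, 0.21]
contact_force: [0.0, -0.2, -1.1]
gripper_width: 0.417
turn -0.31 rows 2
t 38.77 pos [388.4 234.  129. ] yaw 12.0 q7,q1 [-2.06 -0.59] shift(after turn) [-0.0108  0.2635 -0.001 ] rows 5 each [-0.0022  0.0527 -0.0002] w 0.417 F [ 0.  -0.2 -1.1]
```

View pics/d4.png

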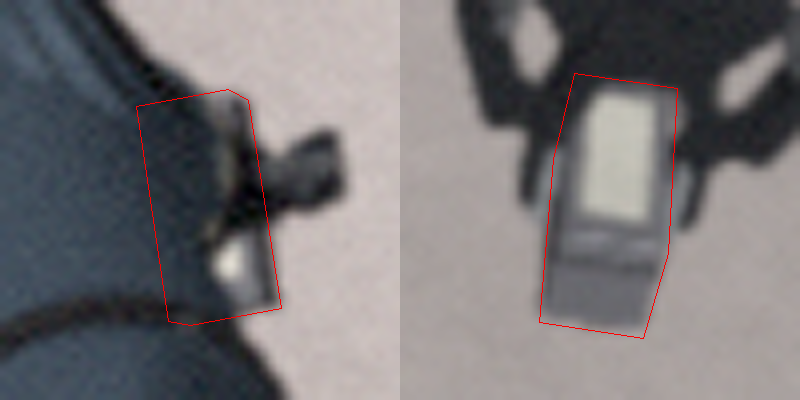

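The slide box is held level. I'll turn it to the nest angle and carry it across.

```bash
python3 -m inch '[[0,0,0,-0.1],[0,0,0,-0.11],[0,0,0,-0.1],[-0.001,0.03,0,0],[-0.002,0.05,0,0]]'; python3 -m inch '[[-0.002,0.053,0,0],[-0.002,0.053,0,0],[-0.002,0.053,0,0],[-0.001,0.03,0,0],[0,0,0,0]]'; python3 p.py 495.5 -420 130 29.8
```

```text
time: 39.5
ee_pos: [425.7, 163.9, 128.7]
tool_rot: [-3.141, 0.001, 0.524]
contact_force: [1.3, -0.2, -1.8]
gripper_width: 0.414
time: 40.12
ee_pos: [514.0, -6.9, 128.3]
tool_rot: [3.142, 0.002, 0.515]
contact_force: [0.1, 1.2, -1.9]
gripper_width: 0.419
turn -0.005 rows 1
t 40.12 pos [514.   -6.9 128.3] yaw 29.5 q7,q1 [-1.24  0.02] shift(after turn) [-0.2214  0.3492 -0.0017] rows 7 each [-0.0316  0.0499 -0.0002] w 0.419 F [ 0.1  1.2 -1.9]
```

```bash
python3 -m inch '[[-0.015,0.025,0,0],[-0.03,0.047,0,0],[-0.03,0.048,0,0],[-0.03,0.048,0,0],[-0.03,0.048,0,0]]'; python3 -m inch '[[-0.03,0.048,0,0],[-0.03,0.048,0,0],[-0.018,0.026,0,0],[-0.008,0.011,0,0],[0,0,0,0]]'; python3 -m inch '[[0,0,0,0],[0,0,0,0]]'; python3 p.py 495.5 -420 40 29.8
```

```text
time: 40.75
ee_pos: [503.6, -258.8, 128.7]
tool_rot: [-3.14, 0.0, 0.522]
contact_force: [0.9, -0.6, -0.8]
gripper_width: 0.414
time: 41.38
ee_pos: [495.4, -415.8, 128.8]
tool_rot: [-3.14, 0.0, 0.52]
contact_force: [-0.5, 1.3, -1.7]
gripper_width: 0.414
time: 41.62
ee_pos: [496.1, -415.0, 129.7]
tool_rot: [-3.141, -0.001, 0.522]
contact_force: [1.1, 0.0, -1.4]
gripper_width: 0.416
turn 0.002 rows 1
t 41.62 pos [ 496.1 -415.   129.7] yaw 29.9 q7,q1 [-0.53  0.71] shift(after turn) [-0.003   0.004   0.0897] rows 1 each [-0.003   0.004   0.0897] w 0.416 F [ 1.1  0.  -1.4]
```

```bash
python3 -m inch '[[-0.003,0.004,0.02,0],[0,0,0.03,0],[0,0,0.025,0],[0,0,0.01,0],[0,0,0.004,0]]'; python3 -m inch '[[0,0,0,0],[0,0,0,0]]'; python3 p.py 495.5 -420 13.8 29.8;python3 chk.py slide 495.5 -420 29.8 30 d5.png
```

```text
time: 42.25
ee_pos: [494.5, -421.6, 39.6]
tool_rot: [-3.141, 0.0, 0.52]
contact_force: [-0.3, 0.4, -1.5]
gripper_width: 0.418
time: 42.5
ee_pos: [495.2, -422.1, 41.3]
tool_rot: [3.14, -0.001, 0.52]
contact_force: [0.2, 0.2, -1.1]
gripper_width: 0.414
turn -0.0 rows 1
t 42.5 pos [ 495.2 -422.1   41.3] yaw 29.8 q7,q1 [-0.54  0.71] shift(after turn) [ 0.0014 -0.0017  0.0275] rows 1 each [ 0.0014 -0.0017  0.0275] w 0.414 F [ 0.2  0.2 -1.1]
```

View pics/d5.png

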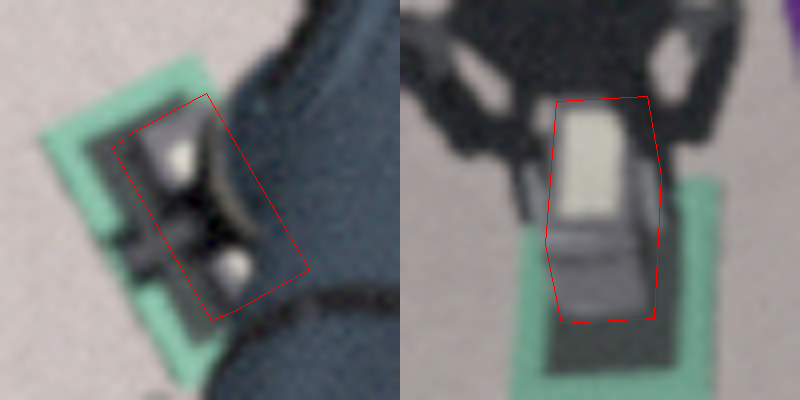

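The box is above and parallel to the recess, about 2 mm off as the state also says. I'll correct that and lower it.

```bash
python3 -m inch '[[0.001,-0.002,0.007,0],[0,0,0.007,0],[0,0,0.005,0],[0,0,0.003,0],[0,0,0.002,0]]'; python3 -m inch '[[0,0,0.001,0],[0,0,0.001,0],[0,0,0,0],[0,0,0,0]]'; python3 p.py 495.5 -420 13.8 29.8
```

```text
time: 43.22
ee_pos: [494.6, -419.6, 16.2]
tool_rot: [-3.141, 0.0, 0.52]
contact_force: [-0.3, 0.8, -1.8]
gripper_width: 0.414
time: 43.72
ee_pos: [494.6, -419.6, 14.6]
tool_rot: [3.141, -0.0, 0.52]
contact_force: [0.4, 0.2, -1.3]
gripper_width: 0.415
turn -0.0 rows 1
t 43.73 pos [ 494.6 -419.6   14.6] yaw 29.8 q7,q1 [-0.55  0.71] shift(after turn) [0.0006 0.0008 0.0008] rows 1 each [0.0006 0.0008 0.0008] w 0.415 F [ 0.4  0.2 -1.3]
```

```bash
python3 -m inch '[[0,0,0.0008,0],[0,0,0,0],[0,0,0,0]]'; python3 -m inch '[[0,0,0.0005,0],[0,0,0,0],[0,0,0,0]]'; python3 chk.py slide 495 -420 29.8 4 d6.png
```

```text
time: 44.1
ee_pos: [494.7, -419.6, 14.0]
tool_rot: [3.141, -0.0, 0.52]
contact_force: [-0.8, 1.4, 3.6]
gripper_width: 0.414
time: 44.48
ee_pos: [494.7, -419.6, 13.9]
tool_rot: [3.141, -0.0, 0.52]
contact_force: [-2.4, 1.2, 8.0]
gripper_width: 0.414
```

View pics/d6.png

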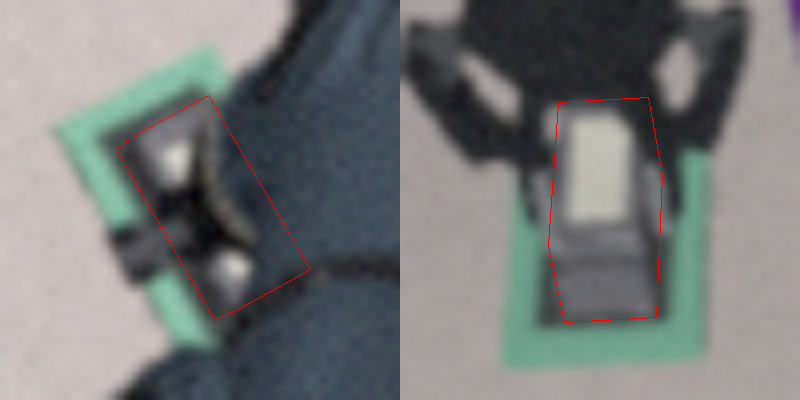

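The box is in the recess with dark floor visible on the camera-facing sides. Releasing and withdrawing.

```bash
python3 -m inch '[[0,0,0,0],[0,0,0,0],[0,0,0,0],[0,0,0,0]]' -0.4; python3 -m inch '[[0,0,-0.01,0],[0,0,-0.025,0],[0,0,-0.035,0],[0,0,-0.05,0],[0,0,-0.05,0]]'; python3 p.py 250 -620 230
```

```text
time: 45.08
ee_pos: [494.6, -419.5, 13.1]
tool_rot: [-3.141, 0.0, 0.52]
contact_force: [0.2, 0.3, 0.3]
gripper_width: 0.702
time: 45.7
ee_pos: [494.4, -419.4, 185.4]
tool_rot: [3.141, -0.0, 0.52]
contact_force: [0.2, -0.6, -0.3]
gripper_width: 0.704
t 45.7 pos [ 494.4 -419.4  185.4] yaw 29.8 q7,q1 [-0.51  0.72] shift(after turn) [-0.3118  0.0527 -0.0446] rows 6 each [-0.052   0.0088 -0.0074] w 0.704 F [ 0.2 -0.6 -0.3]
```

```bash
python3 -m inch '[[-0.025,0.004,-0.02,0],[-0.05,0.008,-0.02,0],[-0.055,0.009,0,0],[-0.055,0.009,0,0],[-0.055,0.009,0,0]]'; python3 -m inch '[[-0.04,0.008,0,0],[-0.02,0.004,0,0],[0,0,0,0],[0,0,0,0]]'; python3 chk.py slide 495 -420 29.8 4 e1.png; python3 - <<'E'
from h import *
for n in("top","scene"):
    f=eyes.grab_frame(n);np.save(n+"9.npy",f,allow_pickle=True)
crop(eyes.grab_frame("scene"),120,110,380,220,2,"e2.png");crop(eyes.grab_frame("top"),80,110,380,220,2,"e3.png")
E
```

```text
time: 46.32
ee_pos: [304.2, -573.5, 224.2]
tool_rot: [3.141, -0.0, 0.52]
contact_force: [0.9, -0.5, -0.3]
gripper_width: 0.704
time: 46.82
ee_pos: [261.9, -611.4, 223.3]
tool_rot: [-3.141, -0.002, 0.522]
contact_force: [-0.2, 0.1, 0.6]
gripper_width: 0.699
```

View pics/e1.png

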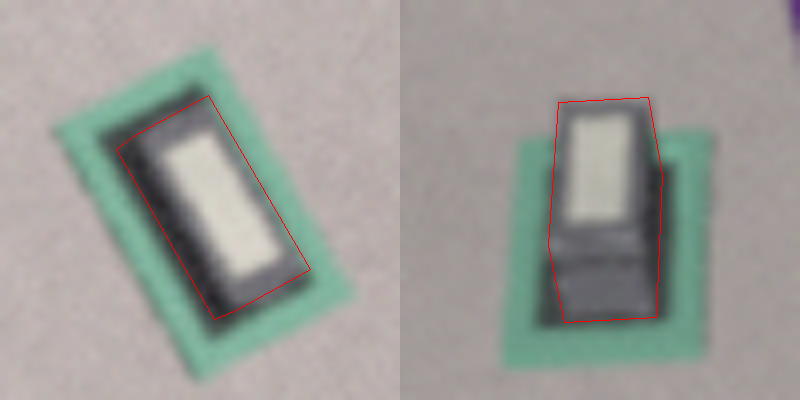

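View pics/e2.png

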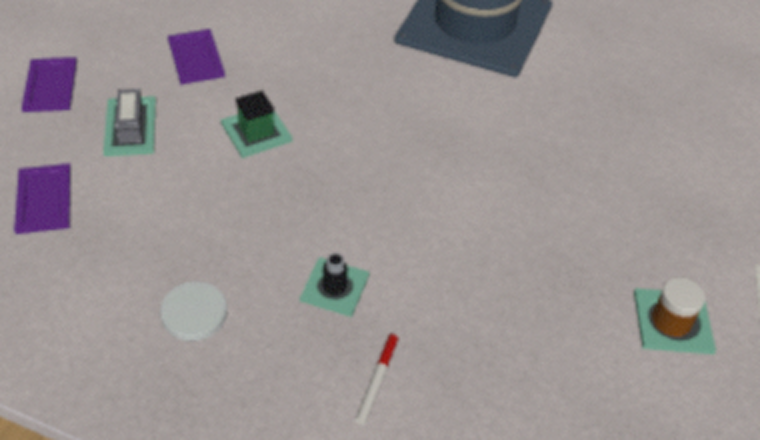

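View pics/e3.png

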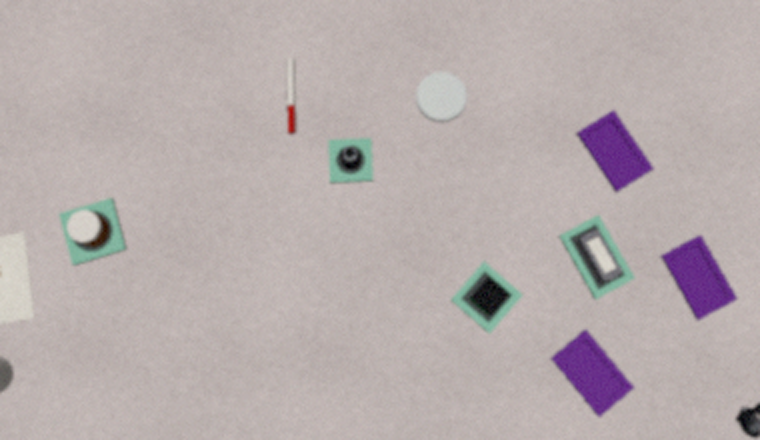

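Both views show the four accessories upright and square inside their recesses, with the arm clear. One last comparison of the dish and marker with the first images, then I hand in.

```bash
python3 - <<'E'
from h import *
for n,bs in(("scene",[(195,245,45,40),(290,270,40,55)]),("top",[(280,140,42,36),(215,130,22,52)])):
    a=np.load(n+"0.npy",allow_pickle=True).item()["img"];b=np.load(n+"9.npy",allow_pickle=True).item()["img"]
    for u,v,w,h in bs:
        s,_=cv2.phaseCorrelate(*[i[v:v+h,u:u+w].mean(2).astype(np.float32) for i in(a,b)]);print(n,np.round(s,2))
print(ctrl.state()["time"],ctrl.sign_off())
E
```

```text
scene [ 0.5  -0.06]
scene [-0.1  -0.05]
top [0.69 0.1 ]
top [0.04 0.03]
the job is handed in; nothing more can be done
47.125 None
```

All four accessories are standing in their nests, and I handed the job in at 47 s of the 112 s allowed. I placed them in the order jar, eyepiece, staining jar, slide box. Each was lowered slowly until the wrist felt light contact (under 14 N) and only then released.

**Fit:** the last pictures from both cameras show each piece upright, inside its own recess and not resting on the foam. The staining jar and slide box are also square with theirs. I judged this by eye against projected outlines; those match to about 2 mm, against the 8 mm free all round.

**Bystanders:** the marker shows no shift between the first and last pictures. The dish check was less clean: it gave 0.5–0.7 pixel in each camera, but the two cameras disagree on direction. I take that as noise, because the arm never came near the dish and it looks unmoved. The purple look-alikes weren't touched.

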